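Stack spare-part cartons in the transport case

ROBOT

A 6-joint arm with a two-finger parallel gripper is mounted at the origin on the work surface. World frame = base frame: x ahead of the robot, y to its left, z up, the work surface at z = 0. Lengths are in m, angles in degrees, forces in N, time in s.
With the tool pointing down it reaches from about 0.35 to 0.875 m from the base axis. Payload 4.2 kg.
Tool frame: the origin (TCP) lies on the centre line of the jaws, within the pads' length; the fingertips stand 17 mm ahead of it and the grasp point (between the pads) lies 2 mm behind it; z points along the fingers, y is the direction in which the jaws open and shut (so a half turn about z gives the same grasp; the last joint's range is limited). The gripper opens to 87 mm and grips with 3 to 60 N. Pads are 19 mm wide; open, the fingers measure 117 mm over their backs; the gripper's body (75 mm by 190 mm) begins 51 mm behind the grasp point.
Start: joints at [-50.157, 22.042, 0.453, 0, -68.411, -14.817], TCP at [0.264, -0.566, 0.24] pointing down, gripper open.
Joint ranges: [-179.83, 179.83], [-69.29, 118.12], [-61.27, 80.66], [-181.25, 117.63], [-171.15, -9.14], [-177.46, 177.46]. Speed limits (degrees/s): [159.86, 159.86, 180, 180, 180, 180].

INTERFACE

Orientations are given as a 3x3 rotation matrix whose columns are the frame's x, y, z axes.
In Python, from station import * gives the robot as it stands.
- The arm moves only by the tool play_rows, never from a script. Its argument "targets" is a list that holds one entry, the list of rows, each a list of 5 numbers: the closure, from 0 (fully open) to 1 (shut), then the shift along the world's x, y, z in m, then the turn about the world's z in rad. In form: [[[gripper, x, y, z, twist], ...]]. A call has 1 to 5 rows; each row is the pose to reach, as a shift and turn from the pose commanded when the call began; what a row does not reach only later rows make up. A row lasts 1/12 s, in which the tool goes at most 41.7 mm and 7.16 degrees, less where a joint would pass 70% of its speed; a pose out of reach is approached as far as the arm can. A call with a gripper value outside its range is refused whole. The fingers move at their own pace and stop on an object; the grip force is fixed at half the most. Time passes only in rows, so rows that repeat a pose let the fingers close. It gives the time, the measured TCP pose, the force and the opening at its end, in the units of the state.
- sense(): the state, without advancing time (a new reading comes with each control period).
- capture(name): name is "scene" or "top" or "wrist"; returns the picture (400x640x3 uint8, blue, green, red); there is no depth.
- get_calibration(name): a dict with "camera_matrix" (3x3 intrinsics, pixels), "D" ([k1, k2, p1, p2, k3] as OpenCV has them; the pictures are not rectified), "T" (4x4, takes a point from camera to world coordinates). Camera axes: x right, y up, looking along -z (the intrinsics and any distortion apply to the point x, -y, -z); pixel columns grow to the right and rows downward; lengths in m; the calibration is good to about 2 mm. A picture is of the moment at which its call begins: read the wrist's pose just before it. get_calibration takes no time and is no camera call; for the wrist camera it gives the pose at the moment of the call.
- finish_job(): hands the job in, once; it reports no verdict.
The state is a dict: "time_s": time; "joints": joint angles; "joint_velocities": joint speeds; "effort": joint torques, N m; "tcp_pos": TCP position; "ee_rot": TCP orientation; "wrist_force": force on the tool from outside, world axes, zero at the start; "moment": the same for the moment, N m; "gripper_width": opening from 0.0 (shut) to 1.0 (fully open).
Only numpy, scipy, OpenCV 4.12 (cv2) and the standard library are available. Lean on these libraries where they do the work, as an engineer would, in place of code of your own. Each camera call takes 0.05 s, during which the arm holds its last target. There are 200 camera calls.

TASK

Open the case's lid right back onto its stop, then lay the two loose cartons, which stand on end on the bench, flat on the carton inside the case: the thick one first, the thin one on top of it, each lengthwise and square on the one below so that they form one straight column. The contents are fragile: do not let a carton topple over, set each one down gently rather than dropping or ramming it, and leave everything else on the bench where it is.

Things in the scene. Friction and masses are not known exactly. Their poses are not given: they have to be found in the camera images.
- case_lid (a joint): the case's lid, a deep grey cover 170 (along the hinge) x 150 mm, 90 mm deep, 6 mm walls, 0.4 kg; hinged on the tray's -y rim, it swings over towards the loose cartons and stands 230 mm high when open. 0 shut, grows as it opens, 1.75 rad on its stop. It falls shut from less than about 1 rad and leans back by itself beyond that
- case: the grey tray of the case, fixed to the bench, 170 x 150 mm, 40 mm tall, 6 mm walls and floor, its top at the lid's edge; origin at the centre of its underside, x along the hinge, y from the hinge towards the handle, z up
- lid_handle (a point): the middle of the lid's handle: a round steel bar, 12 mm thick and 100 mm long, parallel to the hinge, 42 mm out from the middle of the lid's front wall and 20 mm below the lid's top; the space between bar and wall is free
- lid_hinge (a point): the middle of the hinge line, at the tray's -y rim, 42 mm above the bench; the line runs along the case's x
- first_carton: the first carton of the column, a closed cardboard carton 120 x 64 x 40 mm lying flat and loose inside the case; origin at the centre of its underside, y along its 120 mm length, x across its 64 mm width, z up
- first_carton_centre (a point): its centre, 20 mm above its underside
- thick_carton: a closed cardboard carton with a strip of paper tape along it, 120 mm long, 64 mm wide, 44 mm thick, standing on end at the start; origin at the centre of the end it stands on, its z along the 120 mm length (up at the start), y across the 64 mm width, x through the 44 mm thickness
- thick_carton_centre (a point): its centre, 60 mm along its z from the origin
- thin_carton: a closed cardboard carton with a strip of paper tape along it, 120 mm long, 64 mm wide, 32 mm thick, standing on end at the start; origin at the centre of the end it stands on, its z along the 120 mm length (up at the start), y across the 64 mm width, x through the 32 mm thickness
- thin_carton_centre (a point): its centre, 60 mm along its z from the origin
- mug: bystander: a white mug, 85 mm tall; its origin is at its underside
- spray_can: bystander: an aluminium spray can, 150 mm tall; its origin is at its underside
- multimeter: bystander: a black hand multimeter lying flat, 85 x 150 x 34 mm; its origin is at its underside
- screwdriver: bystander: a screwdriver lying on the bench; its origin is at its underside
- solder_reel: bystander: a grey reel, 64 mm across, 42 mm tall; its origin is at its underside
- parts_tin: bystander: a round steel tin, 83 mm across, 42 mm tall; its origin is at its underside

How it is judged (in metres and radians):
On the way, in this order (a step that is already met when the one before it is completed fails the run):
1. the lid is open on its stop (value of joint case_lid above 1.65 rad), for 0.2 s.
2. the thick carton lies square on the first carton, in the case (horizontal distance between thick_carton_centre and first_carton_centre below 0.008 m and angle between the z axis of thick_carton and the y axis of first_carton, either way round below 0.1 rad and angle between the x axis of thick_carton and the z axis of first_carton, either way round below 0.08 rad and z of thick_carton_centre in the frame of first_carton_centre between 0.037 and 0.047 m), for 0.2 s.
3. the thin carton lies square on the thick carton (horizontal distance between thin_carton_centre and thick_carton_centre below 0.008 m and angle between the z axis of thin_carton and the z axis of thick_carton, either way round below 0.1 rad and angle between the x axis of thin_carton and the z axis of first_carton, either way round below 0.08 rad and z of thin_carton_centre in the frame of first_carton_centre between 0.075 and 0.085 m), for 0.2 s.
At the end, for the whole second after the job is handed in: Lid open beyond 1.65 rad; first carton flat, within 30 mm of the case's middle; thick carton on it and thin carton on the thick one, large faces level within 0.08 rad, heights within 5 mm, each within 8 mm of the centre of the one below and lengthwise parallel within 0.1 rad; all at rest (all of step 2 and all of step 3 and value of joint case_lid above 1.65 rad and angle between first_carton's own z axis and vertical below 0.06 rad and horizontal distance between first_carton and case below 0.03 m and linear speed of each of first_carton, thick_carton, thin_carton below 0.02 m/s); the robot touches nothing.
It fails at once if a carton topples over (turns faster than 8 rad/s) (angular speed of any of thick_carton, thin_carton above 8 rad/s).
It fails at once if a carton is dropped or rammed onto the column (over 45 N between cartons) (contact force between any of thick_carton, thin_carton and first_carton above 45 N or contact force between thin_carton and thick_carton above 45 N).
It fails at once if a bystander is moved more than 40 mm (distance of any of mug, spray_can, multimeter, screwdriver, solder_reel, parts_tin from where it was at the start of the episode above 0.04 m).
It also fails if it takes over 72 s, if anything falls off the work surface, if the arm or the gripper's body presses on something with over 40 N, if the wrist force passes 120 N, or if a joint passes its speed limit or range.

## Working session

There is one attempt and no reset: what is moved stays moved. The work goes in short steps, Python scripts to look and compute and a tool call to move; the robot and the scene stay as the last step left them, time stands still between calls to the robot, and variables do not carry over. Pictures are saved under pics/ and viewed, on a budget of 10 in all, crops included, one or two more only if the job needs it, and the job is handed in when it is done.

Besides the shell and the picture viewer there is one more tool, called after ">>>" by a JSON object that holds its "method" and its "body", one argument or row to a line. play_rows: Moves the arm, as the interface text tells. Its arguments: {"type":"object","properties":{"targets":{"type":"array","items":{"type":"array","items":{"type":"array","items":{"type":"number"}}}}},"required":["targets"]}

```bash
mkdir -p pics; ls; cat > h.py <<'E'
from station import *
import numpy as np, cv2
def cal(n):
    c=get_calibration(n); return np.array(c["camera_matrix"]),np.array(c["D"]),np.array(c["T"])
def rays(c,uv):
    K,D,T=c; p=cv2.undistortPoints(np.float64(uv).reshape(-1,1,2),K,D).reshape(-1,2)
    d=np.c_[p[:,0],-p[:,1],-np.ones(len(p))]@T[:3,:3].T
    return T[:3,3],d
def onz(c,uv,z):
    o,d=rays(c,uv); return o+d*((z-o[2])/d[:,2])[:,None]
def proj(c,P):
    K,D,T=c; q=(np.atleast_2d(P)-T[:3,3])@T[:3,:3]; q=q*[1,-1,-1]
    return cv2.projectPoints(q.reshape(-1,1,3),np.zeros(3),np.zeros(3),K,D)[0].reshape(-1,2)
E
python3 - <<'E'
from h import *
for n in("top","scene"):
    cv2.imwrite(f"pics/{n}0.png",capture(n)); c=cal(n); print(n,c[0].round(1).tolist(),c[1],c[2].round(3).tolist())
s=sense(); print(s)
E
```

```text
pics
top [[399.9, 0.0, 315.8], [0.0, 399.9, 198.4], [0.0, 0.0, 1.0]] [0.01831354 0.         0.         0.         0.        ] [[-0.014, 0.995, -0.102, 0.46], [-1.0, -0.015, -0.009, 0.004], [-0.011, 0.102, 0.995, 1.263], [0.0, 0.0, 0.0, 1.0]]
scene [[509.9, 0.0, 316.3], [0.0, 509.9, 199.8], [0.0, 0.0, 1.0]] [0.03814065 0.         0.         0.         0.        ] [[0.256, -0.787, 0.562, 1.228], [0.967, 0.209, -0.147, -0.171], [-0.002, 0.581, 0.814, 1.028], [0.0, 0.0, 0.0, 1.0]]
{'time_s': 0.1, 'joints': array([-5.01574325e+01,  2.20858090e+01,  3.88444107e-01, -2.63537131e-02,
       -6.84107812e+01, -1.48178208e+01]), 'joint_velocities': array([-0.03345507, -0.00516622,  0.29617518,  0.16070823, -0.07351363,
       -0.08977691]), 'effort': array([-2.91528513e-04, -3.91689885e+01,  1.87933445e+01,  4.23196033e+00,
        1.34052633e-02, -8.28487146e-05]), 'tcp_pos': array([ 0.2642045 , -0.56585857,  0.23857774]), 'ee_rot': array([[-9.06196886e-01, -4.22855090e-01, -8.80878732e-04],
       [-4.22856002e-01,  9.06195251e-01,  1.72322522e-03],
       [ 6.95735686e-05,  1.93406619e-03, -9.99998127e-01]]), 'wrist_force': array([0.17621026, 0.40398812, 0.09229244]), 'moment': array([-0.01090962, -0.03936491, -0.01633889]), 'gripper_width': 1.0027485128199816}
```

View pics/top0.png

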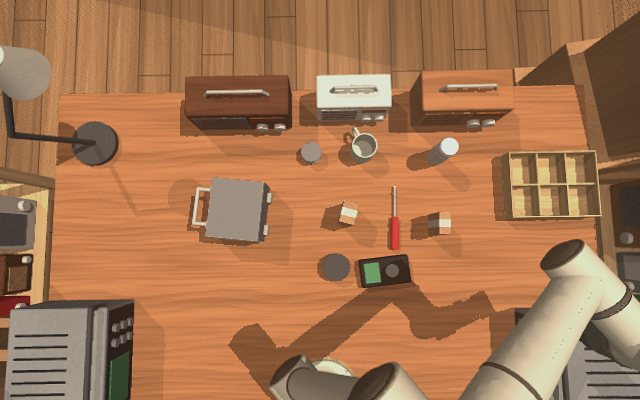

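View pics/scene0.png

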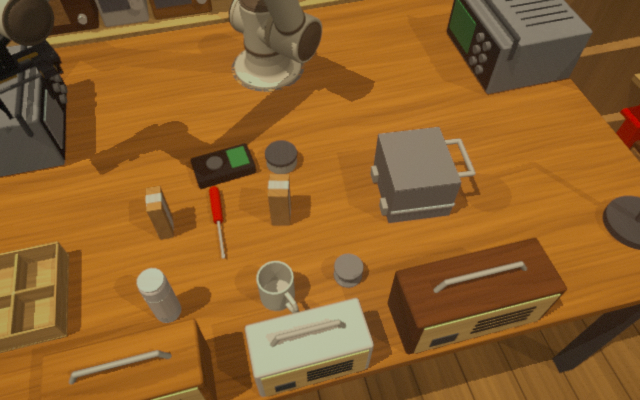

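```bash
python3 - <<'E'
import cv2,numpy as np
im=cv2.imread("pics/top0.png")
a=cv2.resize(im[165:255,180:290],None,fx=4.5,fy=4.5,interpolation=cv2.INTER_CUBIC)[:400]
b=cv2.resize(im[190:250,325:365],None,fx=6.7,fy=6.7,interpolation=cv2.INTER_CUBIC)[:400]
c=cv2.resize(im[200:245,415:465],None,fx=6.7,fy=6.7,interpolation=cv2.INTER_CUBIC)
w=a.shape[1]; out=np.zeros((600,800,3),np.uint8)
out[:400,:w]=a; out[:b.shape[0],w+5:w+5+b.shape[1]]=b[:, :800-w-5]; out[298:298+c.shape[0],0+w-240+5:w-240+5+c.shape[1]]=out[298:298+c.shape[0],w-235:w-235+c.shape[1]] 
hh=600-405; out[405:600,:]=0
c=cv2.resize(im[200:245,415:465],None,fx=4.3,fy=4.3,interpolation=cv2.INTER_CUBIC); out[405:405+c.shape[0],:c.shape[1]]=c
s=cv2.imread("pics/scene0.png"); d=cv2.resize(s[170:245,135:300],None,fx=2.6,fy=2.6,interpolation=cv2.INTER_CUBIC); out[405:405+d.shape[0],230:230+d.shape[1]]=d[:195]
cv2.imwrite("pics/crop.png",out)
E
```

```text
(no output)
```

View pics/crop.png

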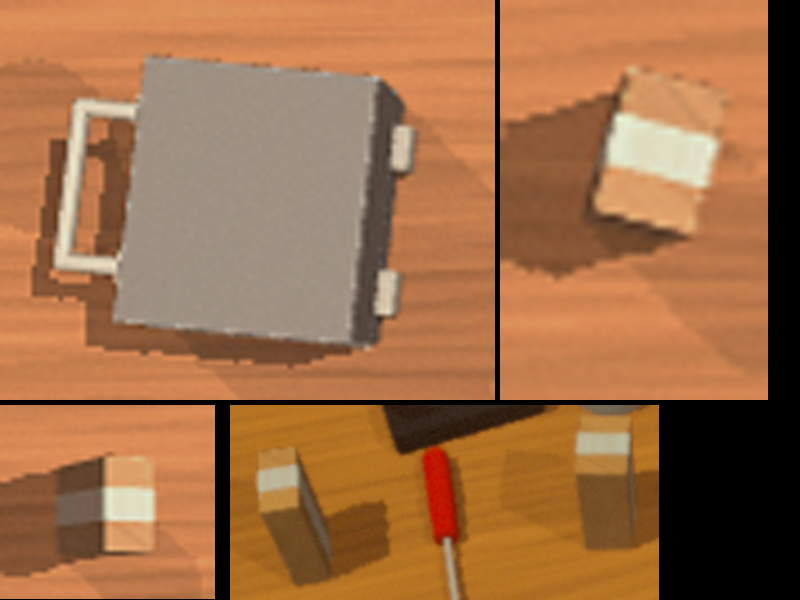

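```bash
python3 - <<'E'
from h import *
c=cal("top")
def rep(n,uv,z):
    P=onz(c,uv,z)[:,:2]; e=[np.linalg.norm(P[(i+1)%len(P)]-P[i]) for i in range(len(P))]
    print(n,P.round(4).tolist(),"mid",P.mean(0).round(4),"edges",np.round(e,4)); return P
L=rep("lid",[(212.9,177.9),(264,181.9),(258.2,241.7),(205.6,236.1)],.131)
H=rep("handle",[(197.3,188.3),(193.8,223.2)],.111)
A=rep("near",[(344.4,199.9),(358.4,204.5),(353.7,225.2),(339.2,220.9)],.12)
B=rep("far",[(439.2,212.1),(450.8,212.1),(450.8,233.7),(439.2,234.2)],.12)
ang=lambda v:np.degrees(np.arctan2(v[1],v[0]))
print("hinge dir (case x) from lid",ang(L[0]-L[3]),ang(L[1]-L[2]),"y",ang(L[0]-L[1]),ang(L[3]-L[2]),"handle",ang(H[0]-H[1]))
print("near width dir",ang(A[0]-A[3]),ang(A[1]-A[2]),"thick dir",ang(A[0]-A[1]),ang(A[3]-A[2]))
print("far",ang(B[0]-B[3]),ang(B[1]-B[2]))
for n,p in dict(mm=(384,271),tin=(336,267),reel=(311,152),mug=(363,148),can=(449,148)).items(): print(n,onz(c,[p],dict(mm=.034,tin=.042,reel=.042,mug=.085,can=.15)[n])[0].round(3))
print(onz(c,[(394,186),(395,247)],.015).round(3)); s=sense(); print("jaw dir",ang(s['ee_rot'][:2,1]))
E
```

```text
lid [[0.64, 0.3086], [0.6262, 0.1621], [0.4563, 0.1786], [0.4742, 0.3272]] mid [0.5492 0.2441] edges [0.1472 0.1707 0.1497 0.1668]
handle [[0.6133, 0.359], [0.512, 0.3674]] mid [0.5627 0.3632] edges [0.1016 0.1016]
near [[0.5721, -0.0674], [0.5582, -0.1072], [0.4992, -0.0923], [0.512, -0.0512]] mid [ 0.5354 -0.0795] edges [0.0421 0.0609 0.043  0.0621]
far [[0.5331, -0.3364], [0.5326, -0.3692], [0.4714, -0.3662], [0.4704, -0.3335]] mid [ 0.5019 -0.3513] edges [0.0328 0.0613 0.0327 0.0627]
hinge dir (case x) from lid -6.37788744463542 -5.533013610798561 y 84.61155941547823 83.1260947218902 handle -4.747558589404177
near width dir -15.036883649235287 -14.13564985963134 thick dir 70.8108861692871 72.62990940863938
far -2.642627243858015 -2.8135506958747833
mm [ 0.363 -0.188  0.034]
tin [ 0.377 -0.043  0.042]
reel [0.731 0.028 0.042]
mug [ 0.731 -0.129  0.085]
can [ 0.712 -0.363  0.15 ]
[[ 0.624 -0.23   0.015]
 [ 0.434 -0.227  0.015]]
jaw dir 115.01502294066697
```

>>> {"method": "play_rows", "body": {
  "targets": [
    [[0.6,0.06,0.186,0.02,-0.108],[0.6,0.06,0.186,0.02,-0.108],[0.6,0.06,0.186,0.02,-0.108],[0.6,0.06,0.186,0.02,-0.108],[0.6,0.06,0.186,0.02,-0.108]]
  ]
}}

```text
time_s: 0.52
tcp_pos: [0.3244, -0.3776, 0.2595]
ee_rot: [[-0.946, -0.323, -0.0], [-0.323, 0.946, 0.001], [-0.0, 0.001, -1.0]]
wrist_force: [0.6, 0.8, -0.0]
gripper_width: 0.706
```

>>> {"method": "play_rows", "body": {
  "targets": [
    [[0.6,0.06,0.186,0,-0.108],[0.6,0.06,0.186,0,-0.108],[0.6,0.06,0.186,0,-0.108],[0.6,0.06,0.186,0,-0.108],[0.6,0.06,0.186,0,-0.108]]
  ]
}}

```text
time_s: 0.93
tcp_pos: [0.3844, -0.1918, 0.2595]
ee_rot: [[-0.976, -0.22, 0.0], [-0.22, 0.976, 0.001], [-0.0, 0.0, -1.0]]
wrist_force: [0.1, -0.7, 0.4]
gripper_width: 0.415
```

>>> {"method": "play_rows", "body": {
  "targets": [
    [[0.6,0.06,0.186,0,-0.108],[0.6,0.06,0.186,0,-0.108],[0.6,0.06,0.186,0,-0.108],[0.6,0.06,0.186,0,-0.108],[0.6,0.06,0.186,0,-0.108]]
  ]
}}

```text
time_s: 1.35
tcp_pos: [0.4445, -0.0058, 0.2595]
ee_rot: [[-0.993, -0.114, 0.0], [-0.114, 0.993, 0.0], [-0.0, 0.0, -1.0]]
wrist_force: [0.8, 0.0, -0.1]
gripper_width: 0.399
```

>>> {"method": "play_rows", "body": {
  "targets": [
    [[0.6,0.06,0.186,0,-0.108],[0.6,0.06,0.186,0,-0.108],[0.6,0.06,0.186,0,-0.108],[0.6,0.06,0.186,0,-0.108],[0.6,0.06,0.186,0,-0.108]]
  ]
}}

```text
time_s: 1.77
tcp_pos: [0.5049, 0.1808, 0.259]
ee_rot: [[-1.0, -0.007, -0.0], [-0.007, 1.0, 0.0], [0.0, 0.0, -1.0]]
wrist_force: [0.7, -0.2, 0.2]
gripper_width: 0.402
```

>>> {"method": "play_rows", "body": {
  "targets": [
    [[0.6,0.058,0.184,0,-0.106],[0.6,0.058,0.184,0,-0.106],[0.6,0.058,0.184,0,-0.106],[0.6,0.058,0.184,0,-0.106],[0.6,0.058,0.184,0,-0.106]]
  ]
}}

```text
time_s: 2.18
tcp_pos: [0.5628, 0.3651, 0.2581]
ee_rot: [[-0.995, 0.099, -0.001], [0.099, 0.995, -0.0], [0.001, -0.0, -1.0]]
wrist_force: [1.3, -0.2, 0.3]
gripper_width: 0.402
```

```bash
python3 - <<'E'
from h import *
s=sense(); print(s['time_s'],s['tcp_pos'].round(4),np.degrees(np.arctan2(s['ee_rot'][1,1],s['ee_rot'][0,1])),s['joints'].round(1),s['gripper_width'],s['wrist_force'].round(1))
c=cal("wrist"); cv2.imwrite("pics/w1.png",capture("wrist")); np.savez("w1.npz",K=c[0],D=c[1],T=c[2])
print(c[2].round(3).tolist())
E
```

```text
2.1833 [0.5628 0.3651 0.2581] 84.29505681603844 [  46.8   26.     9.4   -0.   -73.4 -142.5] 0.4020115876299281 [ 1.3 -0.2  0.3]
[[0.1, -0.965, -0.243, 0.497], [0.995, 0.097, 0.024, 0.372], [0.001, -0.244, 0.97, 0.405], [0.0, 0.0, 0.0, 1.0]]
```

View pics/w1.png

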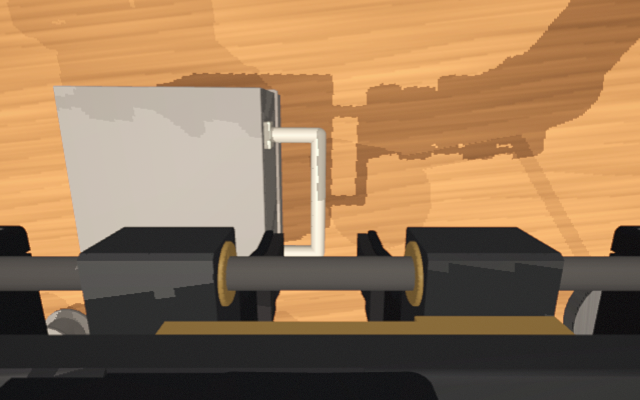

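```bash
python3 - <<'E'
from h import *
z=np.load("w1.npz"); c=(z['K'],z['D'],z['T'])
P=onz(c,[(320,134),(319.5,251)],.111); print(P.round(4),P.mean(0)); print(onz(c,[(55,88),(261,88)],.131).round(4))
s=sense(); print(s['tcp_pos'].round(4),s['joint_velocities'].round(2))
E
```

```text
[[0.5153 0.3707 0.111 ]
 [0.6156 0.3602 0.111 ]] [0.56543584 0.36541418 0.111     ]
[[0.4621 0.1824 0.131 ]
 [0.4769 0.3313 0.131 ]]
[0.5637 0.3682 0.2569] [-1.87 -3.27 -6.99 -0.92  0.6   2.59]
```

>>> {"method": "play_rows", "body": {
  "targets": [
    [[0.6,0.002,0.0025,-0.04,0],[0.6,0.002,0.0025,-0.08,0],[0.6,0.002,0.0025,-0.11,0],[0.6,0.002,0.0025,-0.135,0],[0.6,0.002,0.0025,-0.151,0]]
  ]
}}

```text
time_s: 2.65
tcp_pos: [0.5626, 0.3626, 0.1042]
ee_rot: [[-0.995, 0.102, -0.005], [0.102, 0.995, -0.004], [0.005, -0.005, -1.0]]
wrist_force: [0.3, 0.5, 0.3]
gripper_width: 0.399
```

>>> {"method": "play_rows", "body": {
  "targets": [
    [[0.6,0,0,0,0],[0.6,0,0,0,0]]
  ]
}}

```text
time_s: 2.82
tcp_pos: [0.5641, 0.3636, 0.1075]
ee_rot: [[-0.995, 0.101, -0.002], [0.101, 0.995, -0.002], [0.001, -0.002, -1.0]]
wrist_force: [-0.1, -0.7, 0.7]
gripper_width: 0.401
```

>>> {"method": "play_rows", "body": {
  "targets": [
    [[1,0,0,0,0],[1,0,0,0,0],[1,0,0,0,0],[1,0,0,0,0],[1,0,0,0,0]]
  ]
}}

```text
time_s: 3.23
tcp_pos: [0.5646, 0.363, 0.1098]
ee_rot: [[-0.995, 0.101, 0.0], [0.101, 0.995, -0.002], [-0.0, -0.002, -1.0]]
wrist_force: [-0.7, -2.8, 4.0]
gripper_width: 0.122
```

```bash
python3 - <<'E'
import numpy as np
r=np.hypot(.192,.069);a=np.arctan2(.069,.192);d=np.array([.1011,.9949])
th=[0]+list(np.arange(1,16)*.105)+[1.645,1.695,1.725,1.74,1.745]
P=lambda t:np.array([*(d*(r*np.cos(a+t)-.192)),r*np.sin(a+t)-.069])
for k in range(4): print([ (P(t)-P(th[5*k])).round(3).tolist() for t in th[5*k+1:5*k+6]])
E
```

```text
[[-0.001, -0.008, 0.02], [-0.002, -0.019, 0.039], [-0.003, -0.031, 0.056], [-0.005, -0.045, 0.072], [-0.006, -0.06, 0.087]]
[[-0.002, -0.017, 0.013], [-0.004, -0.035, 0.024], [-0.006, -0.055, 0.033], [-0.008, -0.075, 0.04], [-0.01, -0.095, 0.045]]
[[-0.002, -0.021, 0.003], [-0.004, -0.042, 0.003], [-0.006, -0.064, 0.001], [-0.009, -0.085, -0.003], [-0.011, -0.105, -0.009]]
[[-0.001, -0.013, -0.005], [-0.002, -0.022, -0.01], [-0.003, -0.028, -0.013], [-0.003, -0.03, -0.014], [-0.003, -0.031, -0.015]]
```

>>> {"method": "play_rows", "body": {
  "targets": [
    [[1,-0.001,-0.008,0.02,0],[1,-0.002,-0.019,0.039,0],[1,-0.003,-0.031,0.056,0],[1,-0.005,-0.045,0.072,0],[1,-0.006,-0.06,0.087,0]]
  ]
}}

```text
time_s: 3.65
tcp_pos: [0.5583, 0.3053, 0.1967]
ee_rot: [[-0.995, 0.101, 0.001], [0.101, 0.995, 0.004], [-0.001, 0.004, -1.0]]
wrist_force: [-0.8, 1.6, -1.7]
gripper_width: 0.127
```

>>> {"method": "play_rows", "body": {
  "targets": [
    [[1,-0.002,-0.017,0.013,0],[1,-0.004,-0.035,0.024,0],[1,-0.006,-0.055,0.033,0],[1,-0.008,-0.075,0.04,0],[1,-0.01,-0.095,0.045,0]]
  ]
}}

```text
time_s: 4.07
tcp_pos: [0.5481, 0.2099, 0.243]
ee_rot: [[-0.995, 0.1, 0.003], [0.1, 0.995, 0.004], [-0.002, 0.005, -1.0]]
wrist_force: [-1.4, 1.0, 0.8]
gripper_width: 0.126
```

>>> {"method": "play_rows", "body": {
  "targets": [
    [[1,-0.002,-0.021,0.003,0],[1,-0.004,-0.042,0.003,0],[1,-0.006,-0.064,0.001,0],[1,-0.009,-0.085,-0.003,0],[1,-0.011,-0.105,-0.009,0]]
  ]
}}

```text
time_s: 4.48
tcp_pos: [0.5365, 0.1034, 0.2326]
ee_rot: [[-0.995, 0.101, 0.001], [0.101, 0.995, 0.002], [-0.0, 0.002, -1.0]]
wrist_force: [-2.3, 1.3, 2.0]
gripper_width: 0.127
```

>>> {"method": "play_rows", "body": {
  "targets": [
    [[1,-0.001,-0.013,-0.005,0],[1,-0.002,-0.022,-0.01,0],[1,-0.003,-0.028,-0.013,0],[1,-0.003,-0.03,-0.014,0],[1,-0.003,-0.031,-0.015,0]]
  ]
}}

```text
time_s: 4.9
tcp_pos: [0.5331, 0.0716, 0.2169]
ee_rot: [[-0.995, 0.101, -0.003], [0.102, 0.995, -0.003], [0.003, -0.003, -1.0]]
wrist_force: [-6.2, -3.8, 7.6]
gripper_width: 0.127
```

>>> {"method": "play_rows", "body": {
  "targets": [
    [[0.6,0,0,0,0],[0.6,0,0,0,0],[0.6,0,0,0,0],[0.6,0,0,0,0],[0.6,0,0,0.01,0]]
  ]
}}

```text
time_s: 5.32
tcp_pos: [0.5338, 0.0734, 0.2249]
ee_rot: [[-0.995, 0.101, -0.003], [0.101, 0.995, -0.001], [0.003, -0.001, -1.0]]
wrist_force: [-0.4, 0.7, 0.0]
gripper_width: 0.369
```

>>> {"method": "play_rows", "body": {
  "targets": [
    [[0.6,0,0,0.02,0],[0.6,0,0,0.05,0],[0.6,0,0,0.08,0],[0.2,0,-0.02,0.09,0.125],[0,0,-0.04,0.09,0.25]]
  ]
}}

```text
time_s: 5.73
tcp_pos: [0.5365, 0.0339, 0.3215]
ee_rot: [[-0.988, -0.157, 0.009], [-0.157, 0.988, 0.002], [-0.01, 0.0, -1.0]]
wrist_force: [-0.0, 0.3, -0.4]
gripper_width: 0.483
```

>>> {"method": "play_rows", "body": {
  "targets": [
    [[0,0.001,-0.03,0,0.12],[0,0.001,-0.06,0,0.24],[0,0.001,-0.08,0,0.36],[0,0.001,-0.1,0,0.48],[0,0.002,-0.11,0,0.6]]
  ]
}}

```text
time_s: 6.15
tcp_pos: [0.5366, -0.0785, 0.3176]
ee_rot: [[-0.729, -0.684, 0.002], [-0.684, 0.729, -0.0], [-0.001, -0.001, -1.0]]
wrist_force: [0.1, -0.6, -1.2]
gripper_width: 0.848
```

>>> {"method": "play_rows", "body": {
  "targets": [
    [[0,0,0,-0.02,0.12],[0,0,0,-0.05,0.24],[0,0,0,-0.07,0.36],[0,0,0,-0.08,0.48],[0,0,0,-0.08,0.564]]
  ]
}}

```text
time_s: 6.57
tcp_pos: [0.5354, -0.0766, 0.2343]
ee_rot: [[-0.25, -0.968, -0.004], [-0.968, 0.25, -0.0], [0.001, 0.004, -1.0]]
wrist_force: [0.2, -0.3, 0.0]
gripper_width: 0.995
```

>>> {"method": "play_rows", "body": {
  "targets": [
    [[0,0,0,0,0],[0,0,0,0,0],[0,0,0,0,0]]
  ]
}}

```text
time_s: 6.82
tcp_pos: [0.5371, -0.0766, 0.2375]
ee_rot: [[-0.257, -0.967, 0.002], [-0.967, 0.257, 0.0], [-0.001, -0.002, -1.0]]
wrist_force: [0.3, 0.5, -0.5]
gripper_width: 0.999
```

```bash
python3 - <<'E'
from h import *
s=sense(); print(s['time_s'],s['tcp_pos'].round(4),np.degrees(np.arctan2(s['ee_rot'][1,1],s['ee_rot'][0,1])),s['joints'].round(1),s['gripper_width'],s['wrist_force'].round(1))
c=cal("wrist"); a=capture("wrist"); np.savez("w2.npz",K=c[0],D=c[1],T=c[2]); cv2.imwrite("pics/w2.png",a)
b=capture("scene"); cv2.imwrite("pics/s2.png",b)
cv2.imwrite("pics/ws2.png",np.vstack([cv2.resize(a,(480,300)),cv2.resize(b,(480,300))]))
E
```

```text
6.8167 [ 0.5371 -0.0766  0.2375] 165.13119074077144 [  9.   14.1 -11.5   0.  -64.4 -23.9] 0.9990846036793561 [ 0.3  0.5 -0.5]
```

View pics/ws2.png

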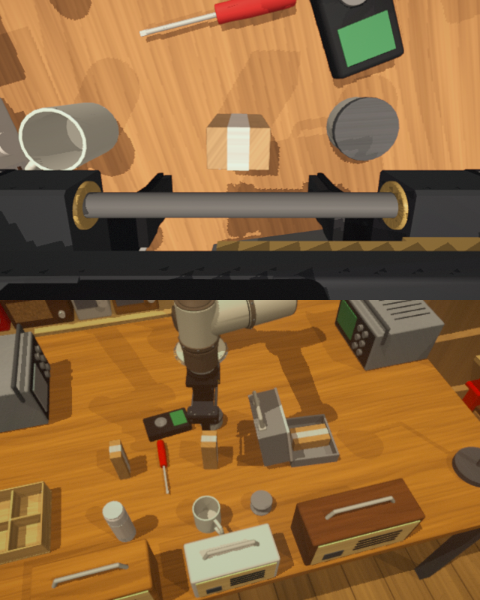

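```bash
python3 - <<'E'
from h import *
z=np.load("w2.npz"); c=(z['K'],z['D'],z['T']); print(c[2][:3,3])
im=cv2.imread("pics/w2.png"); hsv=cv2.cvtColor(im,cv2.COLOR_BGR2HSV)
for r in (180,195,205,215): print(r,[im[r,x].tolist() for x in (262,280,300,318,340,355,375)])
for col in (290,345): print(col,[im[r,col].tolist() for r in range(160,240,8)])
P=onz(c,[(276,170.7),(359,170.7),(361,227),(275,227)],.12); print(P.round(4),P.mean(0)); 
E
```

```text
[ 0.51979466 -0.14039209  0.38407752]
180 [[93, 154, 217], [119, 174, 221], [118, 172, 220], [212, 231, 230], [120, 174, 222], [124, 180, 228], [98, 161, 225]]
195 [[95, 160, 222], [125, 182, 229], [122, 177, 225], [213, 234, 230], [130, 188, 229], [125, 181, 229], [86, 145, 207]]
205 [[96, 160, 223], [116, 170, 218], [120, 176, 224], [205, 224, 231], [128, 186, 229], [123, 179, 226], [83, 140, 201]]
215 [[94, 156, 219], [125, 181, 228], [118, 173, 220], [212, 231, 231], [125, 181, 228], [125, 182, 229], [82, 139, 199]]
290 [[66, 100, 137], [64, 99, 134], [124, 180, 228], [123, 180, 226], [117, 172, 218], [126, 182, 229], [121, 177, 224], [119, 173, 220], [118, 173, 221], [94, 155, 217]]
345 [[67, 103, 139], [65, 100, 135], [118, 174, 222], [125, 181, 228], [126, 182, 228], [127, 185, 229], [126, 181, 229], [124, 179, 227], [127, 185, 230], [49, 84, 128]]
[[ 0.5632 -0.106   0.12  ]
 [ 0.5036 -0.0901  0.12  ]
 [ 0.5122 -0.0469  0.12  ]
 [ 0.5765 -0.064   0.12  ]] [ 0.53888482 -0.07672701  0.12      ]
```

>>> {"method": "play_rows", "body": {
  "targets": [
    [[0,0.001,0,-0.035,0],[0,0.001,0,-0.07,0],[0,0.001,0,-0.105,0],[0,0.001,0,-0.14,0],[0,0.001,0,-0.16,0]]
  ]
}}

```text
time_s: 7.33
tcp_pos: [0.5356, -0.0768, 0.0735]
ee_rot: [[-0.257, -0.966, -0.004], [-0.966, 0.257, 0.0], [0.001, 0.004, -1.0]]
wrist_force: [0.0, -0.6, -0.6]
gripper_width: 1.002
```

>>> {"method": "play_rows", "body": {
  "targets": [
    [[0,0,0,0,0],[0.2,0,0,0,0],[0.25,0,0,0,0],[0.28,0,0,0,0],[0.32,0,0,0,0]]
  ]
}}

```text
time_s: 7.75
tcp_pos: [0.5387, -0.0766, 0.0785]
ee_rot: [[-0.255, -0.967, 0.004], [-0.967, 0.255, 0.0], [-0.001, -0.004, -1.0]]
wrist_force: [-0.2, 1.2, 0.0]
gripper_width: 0.781
```

>>> {"method": "play_rows", "body": {
  "targets": [
    [[1,0,0,0,0],[1,0,0,0,0],[1,0,0,0,0]]
  ]
}}

```text
time_s: 8.0
tcp_pos: [0.5391, -0.0767, 0.0783]
ee_rot: [[-0.255, -0.967, 0.004], [-0.967, 0.255, 0.0], [-0.001, -0.004, -1.0]]
wrist_force: [1.0, 0.7, 6.8]
gripper_width: 0.736
```

>>> {"method": "play_rows", "body": {
  "targets": [
    [[1,0,0,0.008,0],[1,0,0,0.015,0],[1,0,0.01,0.015,0.04],[1,0,0.02,0.015,0.08],[1,0,0.03,0.015,0.12]]
  ]
}}

```text
time_s: 8.42
tcp_pos: [0.5367, -0.0459, 0.0912]
ee_rot: [[-0.134, -0.991, -0.001], [-0.991, 0.134, 0.0], [0.0, 0.001, -1.0]]
wrist_force: [-0.4, 0.3, -3.8]
gripper_width: 0.731
```

>>> {"method": "play_rows", "body": {
  "targets": [
    [[1,0,0.01,0,0.03],[1,0,0.015,0,0.038],[1,0,0.015,0,0.038],[1,0,0.015,0,0.038]]
  ]
}}

```text
time_s: 8.75
tcp_pos: [0.5373, -0.0312, 0.0913]
ee_rot: [[-0.099, -0.995, -0.001], [-0.995, 0.099, -0.0], [0.0, 0.001, -1.0]]
wrist_force: [0.2, 0.7, -3.4]
gripper_width: 0.734
```

>>> {"method": "play_rows", "body": {
  "targets": [
    [[1,0,0,-0.005,0],[1,0,0,-0.009,0],[1,0,0,-0.012,0],[1,0,0,-0.014,0],[1,0,0,-0.015,0]]
  ]
}}

```text
time_s: 9.17
tcp_pos: [0.537, -0.0323, 0.0782]
ee_rot: [[-0.1, -0.995, -0.002], [-0.995, 0.1, -0.001], [0.001, 0.001, -1.0]]
wrist_force: [-7.2, 1.7, 17.6]
gripper_width: 0.737
```

```bash
python3 - <<'E'
import numpy as np
def arc(t,h,n):
    f=np.radians(np.linspace(0,90,n*5+1)); u=-t*np.cos(f)+h*np.sin(f)+t; z=h*np.cos(f)+t*np.sin(f)-h
    P=np.c_[-.1*u,-.995*u,z]
    for k in range(n): print([[1,*(P[i]-P[5*k]).round(4).tolist(),0] for i in range(5*k+1,5*k+6)])
arc(.022,.080,4); print(); arc(.016,.080,4)
E
```

```text
[[1, -0.0006, -0.0063, 0.0015, 0], [1, -0.0013, -0.0127, 0.0025, 0], [1, -0.0019, -0.0192, 0.0029, 0], [1, -0.0026, -0.0257, 0.0029, 0], [1, -0.0032, -0.0321, 0.0023, 0]]
[[1, -0.0006, -0.0064, -0.0011, 0], [1, -0.0013, -0.0127, -0.0026, 0], [1, -0.0019, -0.0188, -0.0047, 0], [1, -0.0025, -0.0248, -0.0072, 0], [1, -0.0031, -0.0306, -0.0102, 0]]
[[1, -0.0006, -0.0055, -0.0034, 0], [1, -0.0011, -0.0107, -0.0073, 0], [1, -0.0016, -0.0156, -0.0116, 0], [1, -0.002, -0.0202, -0.0162, 0], [1, -0.0024, -0.0244, -0.0212, 0]]
[[1, -0.0004, -0.0038, -0.0053, 0], [1, -0.0007, -0.0071, -0.0109, 0], [1, -0.001, -0.01, -0.0167, 0], [1, -0.0013, -0.0125, -0.0227, 0], [1, -0.0015, -0.0144, -0.0289, 0]]

[[1, -0.0006, -0.0063, 0.001, 0], [1, -0.0013, -0.0126, 0.0015, 0], [1, -0.0019, -0.019, 0.0015, 0], [1, -0.0026, -0.0254, 0.001, 0], [1, -0.0032, -0.0317, 0.0, 0]]
[[1, -0.0006, -0.0062, -0.0015, 0], [1, -0.0012, -0.0123, -0.0035, 0], [1, -0.0018, -0.0182, -0.0059, 0], [1, -0.0024, -0.0238, -0.0088, 0], [1, -0.0029, -0.0293, -0.0122, 0]]
[[1, -0.0005, -0.0052, -0.0038, 0], [1, -0.001, -0.01, -0.0079, 0], [1, -0.0015, -0.0145, -0.0124, 0], [1, -0.0019, -0.0187, -0.0173, 0], [1, -0.0023, -0.0224, -0.0225, 0]]
[[1, -0.0003, -0.0033, -0.0055, 0], [1, -0.0006, -0.0062, -0.0112, 0], [1, -0.0009, -0.0087, -0.0171, 0], [1, -0.0011, -0.0107, -0.0232, 0], [1, -0.0012, -0.0122, -0.0294, 0]]
```

>>> {"method": "play_rows", "body": {
  "targets": [
    [[1,-0.0006,-0.0063,0.0015,0],[1,-0.0013,-0.0127,0.002,0],[1,-0.0019,-0.0192,0.0025,0],[1,-0.0026,-0.0257,0.0025,0],[1,-0.0032,-0.0321,0.002,0]]
  ]
}}

```text
time_s: 9.58
tcp_pos: [0.534, -0.0647, 0.0783]
ee_rot: [[-0.101, -0.995, -0.0], [-0.995, 0.101, 0.0], [-0.0, 0.0, -1.0]]
wrist_force: [-1.6, 7.9, 7.8]
gripper_width: 0.735
```

>>> {"method": "play_rows", "body": {
  "targets": [
    [[1,-0.0006,-0.0064,-0.0011,0],[1,-0.0013,-0.0127,-0.0026,0],[1,-0.0019,-0.0188,-0.0047,0],[1,-0.0025,-0.0248,-0.0072,0],[1,-0.0031,-0.0306,-0.0102,0]]
  ]
}}

```text
time_s: 10.0
tcp_pos: [0.5323, -0.0947, 0.0741]
ee_rot: [[-0.098, -0.995, 0.003], [-0.995, 0.098, -0.001], [0.001, -0.003, -1.0]]
wrist_force: [-10.6, 5.5, 35.7]
gripper_width: 0.732
```

```bash
python3 - <<'E'
from h import *
s=sense(); print(s['time_s'],s['tcp_pos'].round(4),s['gripper_width'],s['wrist_force'].round(1))
im=capture("scene"); cv2.imwrite("pics/s3.png",cv2.resize(im[100:340,150:470],None,fx=2,fy=2))
E
```

```text
10.0 [ 0.5323 -0.0947  0.0741] 0.7315583919150681 [-10.6   5.5  35.7]
```

View pics/s3.png

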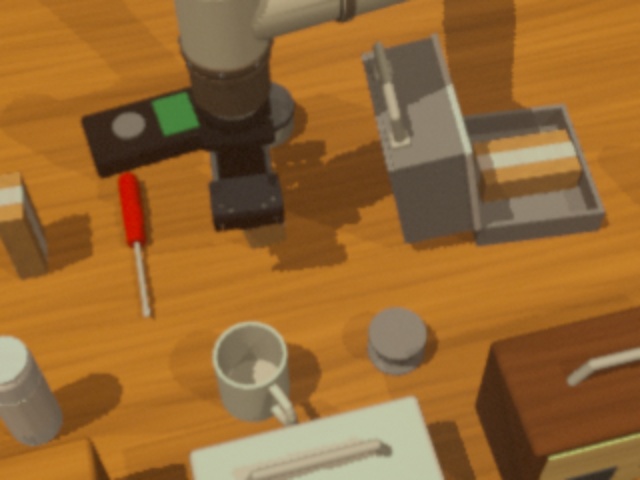

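```bash
python3 - <<'E'
from h import *
c=cal("wrist"); im=capture("wrist"); cv2.imwrite("pics/w3.png",im); np.savez("w3.npz",K=c[0],D=c[1],T=c[2])
s=sense(); print(s['tcp_pos'].round(4),s['wrist_force'].round(1),s['moment'].round(2))
E
```

```text
[ 0.5321 -0.0955  0.0737] [-8.7  2.7 29. ] [ 1.07  3.13 -0.26]
```

View pics/w3.png

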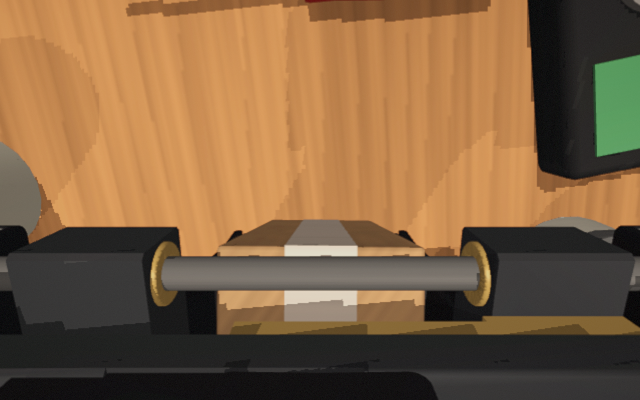

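```bash
python3 - <<'E'
from h import *
z=np.load("w3.npz"); c=(z['K'],z['D'],z['T']); print(c[0][0,0],c[2].round(3).tolist())
for a,b in (((218,246),(425,246)),((275,220),(370,220))):
    o,d=rays(c,[a,b]); k=.064/np.linalg.norm(d[0]-d[1]); print((o+d*k).round(4).tolist())
E
```

```text
359.0389875340723 [[-0.995, -0.096, -0.027, 0.525], [0.099, -0.965, -0.244, -0.161], [-0.002, -0.245, 0.97, 0.22], [0.0, 0.0, 0.0, 1.0]]
[[0.561, -0.1236, 0.1162], [0.4973, -0.1172, 0.1161]]
[[0.5631, -0.0925, -0.0109], [0.4995, -0.0861, -0.011]]
```

>>> {"method": "play_rows", "body": {
  "targets": [
    [[1,0,0,0.002,0],[1,0,0,0.004,0],[1,0,0,0.005,0],[1,0,0,0.005,0]]
  ]
}}

```text
time_s: 10.43
tcp_pos: [0.5319, -0.0951, 0.074]
ee_rot: [[-0.099, -0.995, 0.002], [-0.995, 0.099, -0.001], [0.0, -0.002, -1.0]]
wrist_force: [-0.2, -1.9, 4.2]
gripper_width: 0.733
```

>>> {"method": "play_rows", "body": {
  "targets": [
    [[0.28,0,0,0,0],[0.28,0,0,0,0]]
  ]
}}

```text
time_s: 10.6
tcp_pos: [0.5319, -0.095, 0.074]
ee_rot: [[-0.099, -0.995, 0.001], [-0.995, 0.099, -0.001], [0.001, -0.001, -1.0]]
wrist_force: [0.0, -1.7, 6.3]
gripper_width: 0.735
```

>>> {"method": "play_rows", "body": {
  "targets": [
    [[0.272,0,0,0,0],[0.272,0,0,0,0]]
  ]
}}

```text
time_s: 10.77
tcp_pos: [0.5319, -0.095, 0.0739]
ee_rot: [[-0.099, -0.995, 0.001], [-0.995, 0.099, -0.001], [0.001, -0.001, -1.0]]
wrist_force: [-0.9, -2.7, 5.9]
gripper_width: 0.733
```

```bash
python3 - <<'E'
from h import *
def grab(n):
    c=cal("wrist"); im=capture("wrist"); cv2.imwrite(f"pics/{n}.png",im); np.savez(f"{n}.npz",K=c[0],D=c[1],T=c[2])
    s=sense(); print(s['time_s'],s['tcp_pos'].round(4),s['wrist_force'].round(1),s['gripper_width'])
    for col in (245,260,390,405): # row profile of brightness to find front top edge
        print(col,[int(im[r,col].sum()) for r in range(200,256,3)])
    for r in (215,225,235): print(r,[int(im[r,x].sum()) for x in range(200,450,8)])
grab("w4")
E
```

```text
10.8167 [ 0.5319 -0.095   0.074 ] [ 0.2 -2.8  5.8] 0.7355099964285273
245 [466, 463, 461, 461, 458, 459, 457, 456, 460, 461, 465, 267, 223, 227, 216, 238, 427, 469, 471]
260 [455, 454, 456, 451, 454, 454, 455, 452, 440, 225, 231, 226, 225, 217, 222, 223, 445, 487, 487]
390 [399, 395, 393, 395, 394, 393, 395, 392, 394, 394, 362, 234, 232, 234, 226, 219, 412, 458, 469]
405 [419, 421, 420, 422, 423, 424, 426, 426, 428, 431, 345, 50, 56, 226, 238, 227, 432, 477, 492]
215 [465, 455, 433, 437, 461, 469, 467, 442, 463, 466, 423, 422, 409, 424, 435, 433, 406, 409, 404, 414, 397, 401, 420, 397, 413, 431, 412, 449, 479, 455, 441, 424]
225 [470, 449, 425, 427, 453, 468, 466, 462, 226, 226, 222, 229, 232, 329, 329, 327, 326, 328, 232, 236, 235, 236, 237, 402, 407, 431, 414, 467, 464, 454, 439, 421]
235 [472, 453, 437, 436, 82, 150, 228, 224, 227, 233, 235, 230, 330, 331, 330, 332, 333, 332, 333, 224, 234, 230, 230, 234, 239, 97, 93, 462, 459, 458, 438, 419]
```

```bash
cat >> h.py <<'E'
def edge(n):
    c=cal("wrist"); im=capture("wrist"); cv2.imwrite(f"pics/{n}.png",im); np.savez(f"{n}.npz",K=c[0],D=c[1],T=c[2])
    s=sense(); print(s['time_s'],s['tcp_pos'].round(4),s['wrist_force'].round(1),s['moment'].round(2),round(s['gripper_width'],4))
    for col in (260,390): # dark front face: first and last row
        d=np.where(im[120:330,col].sum(1)<300)[0]+120; d=d[d<262]; print(col,d[:1],d[-1:],len(d))
E
```

>>> {"method": "play_rows", "body": {
  "targets": [
    [[0.266,0,0,0,0],[0.266,0,0,0,0]]
  ]
}}

```text
time_s: 10.98
tcp_pos: [0.5319, -0.095, 0.074]
ee_rot: [[-0.099, -0.995, 0.001], [-0.995, 0.099, -0.001], [0.001, -0.001, -1.0]]
wrist_force: [-0.4, -2.4, 5.7]
gripper_width: 0.735
```

```bash
python3 -c "
from h import *
edge('w5')"
```

```text
11.0333 [ 0.5319 -0.095   0.0739] [-0.8 -2.7  6. ] [-0.73  0.18 -0.04] 0.7284
260 [226] [261] 27
390 [231] [261] 23
```

>>> {"method": "play_rows", "body": {
  "targets": [
    [[0.262,0,0,0,0],[0.262,0,0,0,0]]
  ]
}}

```text
time_s: 11.2
tcp_pos: [0.5319, -0.0949, 0.0739]
ee_rot: [[-0.099, -0.995, 0.001], [-0.995, 0.099, -0.001], [0.001, -0.001, -1.0]]
wrist_force: [0.0, -3.2, 5.0]
gripper_width: 0.737
```

```bash
python3 -c "
from h import *
edge('w6')"
```

```text
11.25 [ 0.5319 -0.0949  0.0739] [-0.5 -0.8  5.6] [-0.45  0.22 -0.05] 0.7339
260 [226] [261] 27
390 [231] [261] 23
```

>>> {"method": "play_rows", "body": {
  "targets": [
    [[0.258,0,0,0,0],[0.258,0,0,0,0],[0.258,0,0,0,0]]
  ]
}}

```text
time_s: 11.5
tcp_pos: [0.5315, -0.0943, 0.073]
ee_rot: [[-0.1, -0.995, 0.0], [-0.995, 0.1, 0.0], [-0.0, -0.0, -1.0]]
wrist_force: [2.3, 0.5, 0.2]
gripper_width: 0.74
```

```bash
python3 -c "
from h import *
edge('w7')"
```

```text
11.55 [ 0.5315 -0.0943  0.0731] [ 1.2 -0.4  0.6] [ 0.12 -0.31  0.03] 0.741
260 [227] [261] 35
390 [233] [261] 29
```

>>> {"method": "play_rows", "body": {
  "targets": [
    [[0.254,0,0,0,0],[0.254,0,0,0,0],[0.254,0,0,0,0]]
  ]
}}

```text
time_s: 11.8
tcp_pos: [0.5311, -0.0944, 0.0732]
ee_rot: [[-0.1, -0.995, -0.0], [-0.995, 0.1, 0.0], [-0.0, 0.0, -1.0]]
wrist_force: [1.4, -0.0, -0.5]
gripper_width: 0.745
```

```bash
python3 -c "
from h import *
edge('w8')"
```

```text
11.85 [ 0.531  -0.0944  0.0731] [ 1.8  0.4 -0.8] [ 0.07 -0.25  0.03] 0.7468
260 [227] [261] 35
390 [233] [261] 29
```

>>> {"method": "play_rows", "body": {
  "targets": [
    [[0,0,0,0,0],[0,0,0,0,0],[0,0,0,0.02,0],[0,0,0,0.05,0],[0,0,0.01,0.09,0]]
  ]
}}

```text
time_s: 12.27
tcp_pos: [0.5283, -0.0855, 0.1614]
ee_rot: [[-0.102, -0.995, -0.009], [-0.995, 0.102, -0.001], [0.002, 0.009, -1.0]]
wrist_force: [0.8, 0.5, -0.6]
gripper_width: 0.981
```

>>> {"method": "play_rows", "body": {
  "targets": [
    [[0,0,0.01,0.03,0],[0,0,0.02,0.06,0],[0,0,0.02,0.07,0],[0,0,0.02,0.07,0],[0,0,0.02,0.07,0]]
  ]
}}

```text
time_s: 12.68
tcp_pos: [0.5303, -0.0645, 0.2327]
ee_rot: [[-0.1, -0.995, -0.001], [-0.995, 0.1, 0.001], [-0.001, 0.001, -1.0]]
wrist_force: [0.4, -0.2, -1.0]
gripper_width: 1.004
```

```bash
cat >> h.py <<'E'
def topface(n,z=.12,lo=480):
    "carton upper face in the wrist view: bright tan + white tape, framed by its darker sides and shadow"
    c=cal("wrist"); s=sense(); im=capture("wrist"); cv2.imwrite(f"pics/{n}.png",im)
    b,g,r=[im[...,i].astype(int) for i in range(3)]
    m=((b>108)&(g>160)&(r>205)).astype(np.uint8)*255; m[240:]=0
    m=cv2.morphologyEx(m,cv2.MORPH_OPEN,np.ones((5,5))); m=cv2.morphologyEx(m,cv2.MORPH_CLOSE,np.ones((9,9)))
    k=[q for q in cv2.findContours(m,cv2.RETR_EXTERNAL,cv2.CHAIN_APPROX_NONE)[0] if cv2.contourArea(q)>500]
    print(s['time_s'],"tcp",s['tcp_pos'].round(4),"yaw",np.degrees(np.arctan2(s['ee_rot'][1,1],s['ee_rot'][0,1])).round(2),"w",s['gripper_width'])
    for q in k:
        P=onz(c,q.reshape(-1,2),z)[:,:2].astype(np.float32); (cx,cy),(w,h),a=cv2.minAreaRect(P); print("rect",round(cx,4),round(cy,4),round(w,4),round(h,4),round(a,1),cv2.boundingRect(q))
E
python3 -c "
from h import *
topface('w9')"
```

```text
12.6833 tcp [ 0.5303 -0.0645  0.2327] yaw 174.25 w 1.004470350990116
rect 0.5347 -0.0698 0.0448 0.0625 82.3 (271, 164, 86, 60)
```

>>> {"method": "play_rows", "body": {
  "targets": [
    [[0,0.004,-0.0055,-0.03,0],[0,0.004,-0.0055,-0.065,0],[0,0.004,-0.0055,-0.1,0],[0,0.004,-0.0055,-0.13,0],[0,0.004,-0.0055,-0.152,0]]
  ]
}}

```text
time_s: 13.15
tcp_pos: [0.5315, -0.0708, 0.0763]
ee_rot: [[-0.101, -0.995, -0.009], [-0.995, 0.101, -0.001], [0.002, 0.009, -1.0]]
wrist_force: [-0.2, 0.9, 0.7]
gripper_width: 1.001
```

>>> {"method": "play_rows", "body": {
  "targets": [
    [[0.2,0,0,0,0],[0.25,0,0,0,0],[0.28,0,0,0,0],[1,0,0,0,0],[1,0,0,0,0]]
  ]
}}

```text
time_s: 13.57
tcp_pos: [0.5356, -0.07, 0.0827]
ee_rot: [[-0.1, -0.995, 0.002], [-0.995, 0.1, 0.0], [-0.0, -0.002, -1.0]]
wrist_force: [-1.1, -0.9, 2.0]
gripper_width: 0.736
```

>>> {"method": "play_rows", "body": {
  "targets": [
    [[1,0,0,0.008,0],[1,0,0.005,0.014,0],[1,0,0.015,0.014,0],[1,0,0.025,0.014,0],[1,0,0.035,0.014,0]]
  ]
}}

```text
time_s: 13.98
tcp_pos: [0.5349, -0.0338, 0.0955]
ee_rot: [[-0.1, -0.995, 0.0], [-0.995, 0.1, 0.0], [-0.0, -0.0, -1.0]]
wrist_force: [0.5, 0.4, -3.2]
gripper_width: 0.74
```

>>> {"method": "play_rows", "body": {
  "targets": [
    [[1,0,0.003,0,0],[1,0,0.003,0,0],[1,0,0.003,-0.006,0],[1,0,0.003,-0.01,0],[1,0,0.003,-0.0125,0]]
  ]
}}

```text
time_s: 14.4
tcp_pos: [0.5345, -0.0324, 0.0827]
ee_rot: [[-0.1, -0.995, -0.002], [-0.995, 0.1, -0.001], [0.001, 0.002, -1.0]]
wrist_force: [-6.8, 3.1, 18.0]
gripper_width: 0.736
```

>>> {"method": "play_rows", "body": {
  "targets": [
    [[0.4,0,0,-0.0005,0],[0.262,0,0,-0.0005,0],[0.262,0,0,-0.0005,0],[0.262,0,0,-0.0005,0]]
  ]
}}

```text
time_s: 14.73
tcp_pos: [0.5344, -0.0324, 0.0827]
ee_rot: [[-0.1, -0.995, -0.002], [-0.995, 0.1, -0.0], [0.001, 0.002, -1.0]]
wrist_force: [-4.3, 1.0, 5.7]
gripper_width: 0.738
```

```bash
python3 - <<'E'
import numpy as np
t,h,n=.022,.0847,4
f=np.radians(np.linspace(0,90,n*5+1)); u=-t*np.cos(f)+h*np.sin(f)+t; z=h*np.cos(f)+t*np.sin(f)-h
P=np.c_[-.1*u,-.995*u,z]
for k in range(n): print([[1,*(P[i]-P[5*k]).round(4).tolist(),0] for i in range(5*k+1,5*k+6)])
E
```

```text
[[1, -0.0007, -0.0067, 0.0015, 0], [1, -0.0014, -0.0135, 0.0024, 0], [1, -0.002, -0.0203, 0.0028, 0], [1, -0.0027, -0.0271, 0.0027, 0], [1, -0.0034, -0.0339, 0.002, 0]]
[[1, -0.0007, -0.0067, -0.0012, 0], [1, -0.0013, -0.0133, -0.003, 0], [1, -0.002, -0.0198, -0.0052, 0], [1, -0.0026, -0.0261, -0.008, 0], [1, -0.0032, -0.0321, -0.0112, 0]]
[[1, -0.0006, -0.0058, -0.0037, 0], [1, -0.0011, -0.0112, -0.0079, 0], [1, -0.0016, -0.0163, -0.0124, 0], [1, -0.0021, -0.021, -0.0174, 0], [1, -0.0025, -0.0254, -0.0227, 0]]
[[1, -0.0004, -0.0039, -0.0056, 0], [1, -0.0007, -0.0074, -0.0116, 0], [1, -0.001, -0.0103, -0.0178, 0], [1, -0.0013, -0.0128, -0.0242, 0], [1, -0.0015, -0.0148, -0.0307, 0]]
```

>>> {"method": "play_rows", "body": {
  "targets": [
    [[0.264,-0.0007,-0.0066,0.0005,0],[0.264,-0.0013,-0.0133,0.0013,0],[0.264,-0.002,-0.02,0.0016,0],[0.264,-0.0027,-0.0267,0.0014,0],[0.264,-0.0034,-0.0335,0.0007,0]]
  ]
}}

```text
time_s: 15.15
tcp_pos: [0.5316, -0.0665, 0.0827]
ee_rot: [[-0.1, -0.995, -0.0], [-0.995, 0.1, -0.0], [0.0, 0.0, -1.0]]
wrist_force: [0.3, -0.7, -2.8]
gripper_width: 0.739
```

```bash
python3 - <<'E'
from h import *
edge('w10'); im=cv2.imread('pics/w10.png')
for col in (255,395): print([int(im[r,col].sum()) for r in range(170,256,4)])
for r in (205,215,225,235,245): print(r,[int(im[r,x].sum()) for x in range(200,450,8)])
E
```

```text
15.2 [ 0.5316 -0.0671  0.0828] [-0.7  0.1 -3.6] [-0.18  0.1  -0.05] 0.7393
260 [195] [261] 36
390 [232] [261] 20
[460, 461, 457, 459, 457, 458, 457, 456, 301, 297, 304, 303, 302, 301, 301, 297, 294, 293, 410, 461, 474, 487]
[438, 440, 437, 439, 440, 438, 439, 441, 441, 443, 463, 308, 319, 312, 300, 307, 304, 300, 293, 281, 465, 489]
205 [474, 461, 455, 439, 462, 478, 478, 297, 295, 304, 301, 302, 311, 431, 428, 427, 427, 425, 425, 307, 305, 306, 314, 311, 445, 447, 460, 489, 475, 413, 400, 410]
215 [472, 465, 464, 442, 457, 477, 293, 300, 308, 304, 306, 307, 419, 420, 418, 423, 425, 427, 430, 295, 312, 299, 299, 322, 320, 454, 460, 490, 435, 410, 403, 410]
225 [465, 469, 469, 442, 453, 294, 300, 300, 289, 300, 300, 308, 432, 433, 430, 429, 426, 429, 426, 363, 313, 315, 312, 302, 304, 322, 459, 451, 435, 414, 458, 443]
235 [456, 473, 472, 464, 292, 293, 287, 294, 296, 297, 304, 295, 430, 427, 424, 426, 425, 426, 422, 420, 295, 312, 301, 304, 292, 306, 327, 452, 437, 410, 421, 435]
245 [447, 468, 469, 355, 468, 449, 461, 458, 479, 471, 475, 564, 630, 633, 633, 631, 628, 628, 608, 572, 365, 359, 333, 314, 276, 305, 304, 320, 437, 412, 422, 405]
```

```bash
cat >> h.py <<'E'
def face(n):
    "front face trapezoid: tape/dark colours; print its corners and 3D by the 64 mm width"
    im=cv2.imread(f"pics/{n}.png"); z=np.load(f"{n}.npz"); c=(z['K'],z['D'],z['T'])
    s=im.astype(int).sum(2); g=im.astype(int); sat=g[...,2]-g[...,0]
    m=((s<330)&(sat>30)).astype(np.uint8)*255; m[:100]=0; m[262:]=0
    m=cv2.morphologyEx(m,cv2.MORPH_OPEN,np.ones((3,3)))
    for r in range(110,262,6):
        x=np.where(m[r,150:500])[0]+150
        if len(x)>8: print(r,x.min(),x.max(),len(x),end=' | ')
    print(c[2][:3,3].round(3))
E
python3 -c "
from h import *
face('w10')"
```

```text
176 274 282 9 | 182 270 372 64 | 188 265 376 70 | 194 261 381 76 | 200 256 382 79 | 206 252 389 87 | 212 247 393 93 | 218 243 398 99 | 224 238 402 105 | 230 234 406 110 | 236 229 410 116 | 242 161 477 76 | 248 162 478 48 | 254 160 480 64 | 260 158 482 12 | [ 0.525 -0.132  0.229]
```

View pics/w10.png

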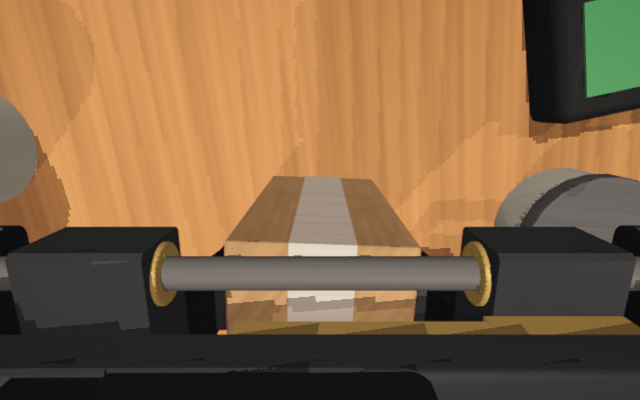

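```bash
python3 - <<'E'
from h import *
z=np.load("w10.npz"); c=(z['K'],z['D'],z['T'])
for a,b in (((226,241),(418,248)),((275,177),(372,181))):
    o,d=rays(c,[a,b]); k=.064/np.linalg.norm(d[0]-d[1]); print((o+d*k).round(4).tolist())
print(onz(c,[(275,177),(372,181)],0).round(4),onz(c,[(275,177),(372,181)],0.01).round(4))
E
```

```text
[[0.5604, -0.0929, 0.1167], [0.497, -0.0842, 0.1173]]
[[0.5588, -0.092, -0.0039], [0.4954, -0.083, -0.0032]]
[[ 0.5582 -0.0927  0.    ]
 [ 0.4958 -0.0837  0.    ]] [[ 0.5568 -0.0944  0.01  ]
 [ 0.4971 -0.0858  0.01  ]]
```

>>> {"method": "play_rows", "body": {
  "targets": [
    [[1,0,0,0,0],[1,0,0,0,0],[1,0,0.005,0.005,0],[1,0.001,0.013,0.006,0],[1,0.002,0.022,0.006,0]]
  ]
}}

```text
time_s: 15.62
tcp_pos: [0.5343, -0.0426, 0.0897]
ee_rot: [[-0.1, -0.995, 0.002], [-0.995, 0.1, 0.0], [-0.0, -0.002, -1.0]]
wrist_force: [0.2, -0.7, -3.0]
gripper_width: 0.739
```

>>> {"method": "play_rows", "body": {
  "targets": [
    [[1,0.001,0.01,0,0],[1,0.002,0.018,0,0],[1,0.002,0.018,0,0],[1,0.002,0.018,-0.003,0],[1,0.002,0.018,-0.005,0]]
  ]
}}

```text
time_s: 16.03
tcp_pos: [0.5355, -0.0253, 0.0837]
ee_rot: [[-0.099, -0.995, -0.0], [-0.995, 0.099, -0.0], [0.0, 0.0, -1.0]]
wrist_force: [0.4, 0.3, -2.8]
gripper_width: 0.74
```

>>> {"method": "play_rows", "body": {
  "targets": [
    [[1,0,0,-0.001,0],[1,0,0,-0.001,0],[1,0,0,-0.001,0]]
  ]
}}

```text
time_s: 16.28
tcp_pos: [0.5356, -0.0258, 0.0829]
ee_rot: [[-0.1, -0.995, -0.0], [-0.995, 0.1, -0.0], [0.0, 0.0, -1.0]]
wrist_force: [-0.5, -0.2, -2.5]
gripper_width: 0.739
```

>>> {"method": "play_rows", "body": {
  "targets": [
    [[1,0,0,-0.001,0],[1,0,0,-0.002,0],[1,0,0,-0.002,0]]
  ]
}}

```text
time_s: 16.53
tcp_pos: [0.5358, -0.0258, 0.0826]
ee_rot: [[-0.1, -0.995, 0.0], [-0.995, 0.1, -0.0], [0.0, -0.0, -1.0]]
wrist_force: [-3.2, 0.2, 7.8]
gripper_width: 0.741
```

>>> {"method": "play_rows", "body": {
  "targets": [
    [[0.268,0,0,0,0],[0.268,0,0,0,0],[0.268,0,0,0,0]]
  ]
}}

```text
time_s: 16.78
tcp_pos: [0.5357, -0.0258, 0.0826]
ee_rot: [[-0.1, -0.995, 0.0], [-0.995, 0.1, -0.0], [0.0, -0.0, -1.0]]
wrist_force: [-3.2, 0.1, 8.1]
gripper_width: 0.739
```

>>> {"method": "play_rows", "body": {
  "targets": [
    [[0.268,-0.0007,-0.0067,0.0008,0],[0.268,-0.0014,-0.0135,0.0015,0],[0.268,-0.002,-0.0203,0.0018,0],[0.268,-0.0027,-0.0271,0.0016,0],[0.268,-0.0034,-0.0339,0.0008,0]]
  ]
}}

```text
time_s: 17.2
tcp_pos: [0.5332, -0.0597, 0.0826]
ee_rot: [[-0.1, -0.995, 0.002], [-0.995, 0.1, 0.001], [-0.001, -0.002, -1.0]]
wrist_force: [1.7, 5.5, -1.0]
gripper_width: 0.736
```

```bash
python3 -c "
from h import *
edge('w11');face('w11')"
```

```text
17.25 [ 0.5332 -0.0607  0.0826] [-0.3 -0.7  2.6] [ 0.25 -0.03 -0.01] 0.736
260 [196] [261] 49
390 [232] [261] 19
182 270 371 64 | 188 266 376 69 | 194 261 380 76 | 200 257 384 80 | 206 252 389 88 | 212 248 393 92 | 218 243 397 98 | 224 239 401 103 | 230 234 406 110 | 236 230 411 116 | 242 161 477 87 | 248 163 477 51 | 254 154 480 75 | 260 153 482 18 | [ 0.526 -0.125  0.229]
```

>>> {"method": "play_rows", "body": {
  "targets": [
    [[1,0,0,0,0],[1,0,0,0.004,0],[1,0.001,0.012,0.007,0],[1,0.002,0.024,0.007,0],[1,0.003,0.036,0.007,0]]
  ]
}}

```text
time_s: 17.67
tcp_pos: [0.5351, -0.0223, 0.0886]
ee_rot: [[-0.1, -0.995, -0.001], [-0.995, 0.1, 0.0], [-0.0, 0.001, -1.0]]
wrist_force: [0.3, 0.2, -3.2]
gripper_width: 0.739
```

>>> {"method": "play_rows", "body": {
  "targets": [
    [[1,0,0,0,0],[1,0,0,0,0],[1,0,0,-0.004,0],[1,0,0,-0.0065,0],[0.25,0,0,-0.0065,0]]
  ]
}}

```text
time_s: 18.08
tcp_pos: [0.5352, -0.0233, 0.0826]
ee_rot: [[-0.1, -0.995, -0.0], [-0.995, 0.1, -0.0], [0.0, 0.0, -1.0]]
wrist_force: [-0.2, 0.4, -0.5]
gripper_width: 0.749
```

>>> {"method": "play_rows", "body": {
  "targets": [
    [[0,0,0,0,0],[0,0,0,0,0],[0,0,0,0.03,0],[0,0,0,0.07,0],[0,0,0,0.11,0]]
  ]
}}

```text
time_s: 18.5
tcp_pos: [0.5348, -0.0239, 0.193]
ee_rot: [[-0.1, -0.995, -0.002], [-0.995, 0.1, -0.001], [0.001, 0.002, -1.0]]
wrist_force: [1.6, -0.3, 0.5]
gripper_width: 0.978
```

>>> {"method": "play_rows", "body": {
  "targets": [
    [[0,0,0,0.03,0],[0,0,0,0.04,0],[0,0,0,0.04,0],[0,0,0,0.04,0]]
  ]
}}

```text
time_s: 18.83
tcp_pos: [0.5349, -0.0235, 0.2319]
ee_rot: [[-0.101, -0.995, -0.0], [-0.995, 0.101, 0.001], [-0.001, 0.0, -1.0]]
wrist_force: [0.9, 0.6, -0.4]
gripper_width: 0.999
```

```bash
python3 - <<'E'
from h import *
topface('w12')
t,h,n=.006,.112,4
f=np.radians(np.linspace(0,90,n*5+1)); u=-t*np.cos(f)+h*np.sin(f)+t; z=h*np.cos(f)+t*np.sin(f)-h
P=np.c_[-.1*u,-.995*u,z]
for k in range(n): print([[1,*(P[i]-P[5*k]).round(4).tolist(),0] for i in range(5*k+1,5*k+6)])
E
```

```text
18.8333 tcp [ 0.5349 -0.0235  0.2319] yaw 174.23 w 0.9988952315834801
rect 0.5346 -0.0243 0.0444 0.063 84.2 (278, 170, 86, 59)
[[1, -0.0009, -0.0088, 0.0001, 0], [1, -0.0018, -0.0175, -0.0004, 0], [1, -0.0026, -0.0262, -0.0017, 0], [1, -0.0035, -0.0347, -0.0036, 0], [1, -0.0043, -0.0431, -0.0062, 0]]
[[1, -0.0008, -0.0081, -0.0033, 0], [1, -0.0016, -0.016, -0.0071, 0], [1, -0.0024, -0.0235, -0.0116, 0], [1, -0.0031, -0.0307, -0.0167, 0], [1, -0.0038, -0.0374, -0.0223, 0]]
[[1, -0.0006, -0.0063, -0.0061, 0], [1, -0.0012, -0.0121, -0.0128, 0], [1, -0.0017, -0.0173, -0.0198, 0], [1, -0.0022, -0.022, -0.0272, 0], [1, -0.0026, -0.0261, -0.035, 0]]
[[1, -0.0003, -0.0035, -0.0081, 0], [1, -0.0006, -0.0063, -0.0164, 0], [1, -0.0009, -0.0085, -0.025, 0], [1, -0.001, -0.01, -0.0336, 0], [1, -0.0011, -0.0108, -0.0424, 0]]
```

>>> {"method": "play_rows", "body": {
  "targets": [
    [[0,-0.002,-0.0168,-0.03,0],[0,-0.002,-0.0168,-0.06,0],[0.1,-0.002,-0.0168,-0.085,0],[0.2,-0.002,-0.0168,-0.098,0],[0.24,-0.002,-0.0168,-0.103,0]]
  ]
}}

```text
time_s: 19.3
tcp_pos: [0.5301, -0.0409, 0.1244]
ee_rot: [[-0.101, -0.995, -0.01], [-0.995, 0.101, -0.001], [0.002, 0.01, -1.0]]
wrist_force: [-0.4, 0.0, 0.4]
gripper_width: 0.853
```

>>> {"method": "play_rows", "body": {
  "targets": [
    [[0.24,0,0,0,0],[0.24,0,0,0,0],[0.27,0,0,0,0],[0.27,0,0,0,0],[0.27,0,0,-0.0015,0]]
  ]
}}

```text
time_s: 19.72
tcp_pos: [0.5335, -0.0401, 0.129]
ee_rot: [[-0.1, -0.995, 0.001], [-0.995, 0.1, 0.0], [-0.0, -0.001, -1.0]]
wrist_force: [-3.5, -0.0, 6.0]
gripper_width: 0.737
```

>>> {"method": "play_rows", "body": {
  "targets": [
    [[0.27,0,0,0,0],[0.27,0,0,0,0]]
  ]
}}

```text
time_s: 19.88
tcp_pos: [0.5333, -0.0402, 0.1288]
ee_rot: [[-0.1, -0.995, 0.001], [-0.995, 0.1, 0.0], [-0.0, -0.001, -1.0]]
wrist_force: [-2.5, 0.9, 5.8]
gripper_width: 0.734
```

>>> {"method": "play_rows", "body": {
  "targets": [
    [[0.27,-0.0009,-0.0088,-0.0003,0],[0.27,-0.0018,-0.0175,-0.0009,0],[0.27,-0.0026,-0.0262,-0.0022,0],[0.27,-0.0035,-0.0347,-0.0042,0]]
  ]
}}

```text
time_s: 20.22
tcp_pos: [0.5306, -0.0752, 0.1251]
ee_rot: [[-0.099, -0.995, 0.003], [-0.995, 0.099, -0.0], [-0.0, -0.003, -1.0]]
wrist_force: [-1.4, -0.9, 5.2]
gripper_width: 0.734
```

```bash
python3 -c "
from h import *
edge('w13');face('w13')"
```

```text
20.2667 [ 0.5304 -0.0764  0.1247] [-2.1 -2.2  6.6] [-0.24  0.56 -0.01] 0.7359
260 [240] [261] 10
390 [233] [261] 29
236 271 371 66 | 242 162 476 35 | 248 163 477 46 | 254 161 479 74 | 260 159 481 12 | [ 0.524 -0.141  0.272]
```

```bash
python3 - <<'E'
from h import *
z=np.load("w13.npz"); c=(z['K'],z['D'],z['T'])
o,d=rays(c,[(271,236),(371,236)]); k=.064/np.linalg.norm(d[0]-d[1]); print((o+d*k).round(4).tolist(), onz(c,[(271,236),(371,236)],0).round(4))
im=cv2.imread("pics/w13.png")
for x in (235,260,320,380,395): print(x,[int(im[r,x].sum()) for r in range(225,336,5)])
for r in (228,233,238,250): print(r,[int(im[r,x].sum()) for x in range(200,450,8)])
E
```

```text
[[0.5632, -0.0658, 0.0546], [0.4996, -0.0594, 0.0545]] [[ 0.5732 -0.0469  0.    ]
 [ 0.4935 -0.039   0.    ]]
235 [479, 407, 63, 62, 59, 68, 86, 275, 328, 359, 376, 373, 323, 180, 68, 73, 77, 74, 79, 401, 317, 313, 120]
260 [491, 490, 491, 251, 308, 301, 299, 275, 328, 362, 375, 374, 322, 273, 336, 343, 346, 357, 368, 344, 313, 314, 113]
320 [435, 442, 327, 444, 670, 679, 662, 277, 326, 362, 377, 380, 324, 350, 496, 479, 491, 492, 501, 493, 231, 225, 116]
380 [444, 441, 438, 243, 548, 557, 533, 274, 325, 363, 375, 384, 323, 281, 369, 361, 356, 378, 377, 365, 314, 312, 113]
395 [438, 438, 96, 109, 89, 77, 93, 274, 327, 361, 374, 384, 322, 179, 390, 428, 275, 270, 282, 282, 312, 225, 118]
228 [493, 497, 465, 488, 484, 476, 468, 491, 498, 476, 486, 450, 446, 440, 468, 439, 418, 431, 433, 428, 438, 440, 423, 457, 443, 462, 452, 425, 432, 426, 420, 434]
233 [485, 493, 465, 486, 393, 50, 239, 489, 495, 472, 400, 246, 250, 248, 328, 329, 328, 325, 265, 264, 261, 441, 427, 457, 233, 59, 344, 425, 434, 424, 423, 432]
238 [479, 493, 468, 478, 61, 76, 101, 488, 319, 220, 225, 227, 217, 317, 318, 319, 323, 322, 225, 226, 230, 229, 293, 458, 97, 81, 62, 422, 436, 423, 421, 429]
250 [464, 494, 495, 49, 60, 75, 73, 307, 308, 506, 537, 523, 576, 661, 679, 679, 679, 680, 604, 521, 532, 541, 545, 549, 77, 97, 66, 63, 282, 409, 421, 427]
```

View pics/w13.png

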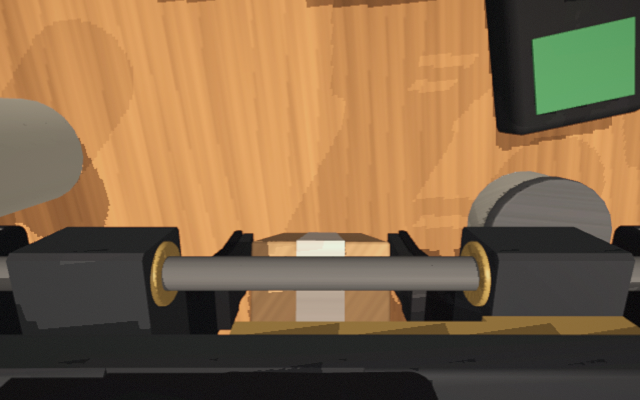

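>>> {"method": "play_rows", "body": {
  "targets": [
    [[0.27,-0.0008,-0.0084,-0.0026,0]]
  ]
}}

```text
time_s: 20.35
tcp_pos: [0.53, -0.0835, 0.1226]
ee_rot: [[-0.099, -0.995, 0.003], [-0.995, 0.099, -0.0], [0.0, -0.003, -1.0]]
wrist_force: [-1.5, -0.3, 5.9]
gripper_width: 0.733
```

>>> {"method": "play_rows", "body": {
  "targets": [
    [[0.27,-0.0008,-0.0081,-0.0033,0],[0.27,-0.0016,-0.016,-0.0071,0],[0.27,-0.0024,-0.0235,-0.0116,0],[0.27,-0.0031,-0.0307,-0.0167,0],[0.27,-0.0038,-0.0374,-0.0223,0]]
  ]
}}

```text
time_s: 20.77
tcp_pos: [0.5257, -0.1222, 0.1]
ee_rot: [[-0.099, -0.995, 0.002], [-0.995, 0.099, -0.002], [0.002, -0.002, -1.0]]
wrist_force: [-1.9, -3.7, 6.3]
gripper_width: 0.737
```

>>> {"method": "play_rows", "body": {
  "targets": [
    [[0.27,-0.0006,-0.0063,-0.0061,0],[0.27,-0.0012,-0.0121,-0.0128,0],[0.27,-0.0017,-0.0173,-0.0198,0]]
  ]
}}

```text
time_s: 21.02
tcp_pos: [0.524, -0.1397, 0.08]
ee_rot: [[-0.099, -0.995, 0.002], [-0.995, 0.099, -0.002], [0.002, -0.002, -1.0]]
wrist_force: [-0.6, -5.2, 4.5]
gripper_width: 0.733
```

```bash
python3 - <<'E'
from h import *
edge('w14'); im=capture("scene"); cv2.imwrite("pics/s14.png",cv2.resize(im[120:280,180:400],None,fx=3,fy=3))
E
```

```text
21.0667 [ 0.5235 -0.1401  0.0785] [ 0.1 -5.3  3.1] [-1.3   0.12 -0.03] 0.7347
260 [244] [260] 17
390 [233] [260] 28
```

View pics/s14.png

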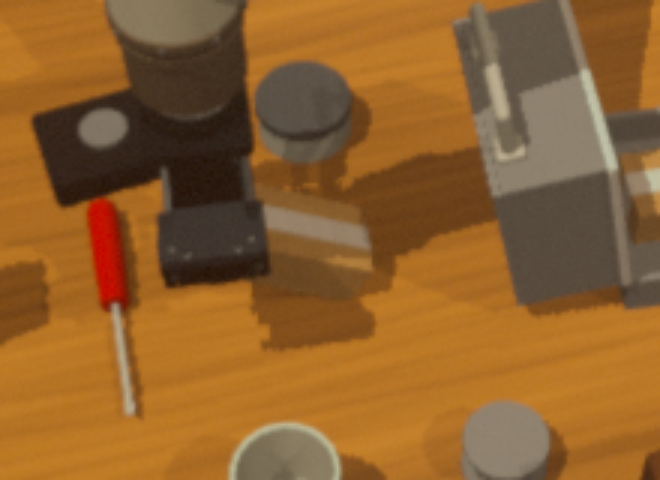

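>>> {"method": "play_rows", "body": {
  "targets": [
    [[0.27,-0.0005,-0.0047,-0.0074,0],[0.27,-0.0009,-0.0088,-0.0152,0]]
  ]
}}

```text
time_s: 21.28
tcp_pos: [0.5234, -0.1476, 0.064]
ee_rot: [[-0.099, -0.995, 0.003], [-0.995, 0.099, -0.001], [0.0, -0.003, -1.0]]
wrist_force: [0.0, -3.9, 1.8]
gripper_width: 0.733
```

>>> {"method": "play_rows", "body": {
  "targets": [
    [[0.27,-0.0003,-0.0035,-0.0081,0],[0.27,-0.0006,-0.0063,-0.0164,0],[0.27,-0.0009,-0.0085,-0.025,0],[0.27,-0.001,-0.0095,-0.03,0],[0.27,-0.001,-0.01,-0.0335,0]]
  ]
}}

```text
time_s: 21.7
tcp_pos: [0.5211, -0.1568, 0.0289]
ee_rot: [[-0.1, -0.995, -0.002], [-0.995, 0.1, 0.0], [-0.0, 0.002, -1.0]]
wrist_force: [-0.9, -2.7, 1.4]
gripper_width: 0.733
```

>>> {"method": "play_rows", "body": {
  "targets": [
    [[0.27,0,0,-0.002,0],[0.27,0,0,-0.004,0],[0.27,0,0,-0.006,0],[0.27,0,0,-0.007,0]]
  ]
}}

```text
time_s: 22.03
tcp_pos: [0.5216, -0.1566, 0.0232]
ee_rot: [[-0.1, -0.995, -0.0], [-0.995, 0.1, 0.0], [-0.0, 0.0, -1.0]]
wrist_force: [-0.7, -2.8, 0.8]
gripper_width: 0.736
```

>>> {"method": "play_rows", "body": {
  "targets": [
    [[0.27,0,0,-0.0015,0],[0.26,0,0,-0.0015,0],[0.25,0,0,-0.0015,0],[0,0,0,-0.001,0],[0,0,0,0,0]]
  ]
}}

```text
time_s: 22.45
tcp_pos: [0.5217, -0.1565, 0.0233]
ee_rot: [[-0.1, -0.995, 0.0], [-0.995, 0.1, 0.0], [-0.0, -0.0, -1.0]]
wrist_force: [0.5, 0.7, 0.2]
gripper_width: 0.831
```

>>> {"method": "play_rows", "body": {
  "targets": [
    [[0,0,0,0.01,0],[0,0,0,0.04,0],[0,0,0.02,0.08,0],[0,0.005,0.05,0.12,0],[0,0.008,0.08,0.16,0]]
  ]
}}

```text
time_s: 22.87
tcp_pos: [0.5282, -0.0883, 0.1699]
ee_rot: [[-0.101, -0.995, 0.001], [-0.995, 0.101, -0.0], [-0.0, -0.001, -1.0]]
wrist_force: [0.8, 0.7, -0.4]
gripper_width: 0.995
```

>>> {"method": "play_rows", "body": {
  "targets": [
    [[0,0,0,0.04,0],[0,0,0,0.065,0],[0,0,0,0.065,0],[0,0,0,0.065,0]]
  ]
}}

```text
time_s: 23.2
tcp_pos: [0.5289, -0.0883, 0.2349]
ee_rot: [[-0.1, -0.995, 0.005], [-0.995, 0.1, 0.001], [-0.002, -0.005, -1.0]]
wrist_force: [-1.0, 0.1, -0.6]
gripper_width: 0.994
```

```bash
python3 -c "
from h import *
topface('w15',.044)"
```

```text
23.2 tcp [ 0.5289 -0.0883  0.2349] yaw 174.29 w 0.9940059025593567
rect 0.5274 -0.0986 0.1215 0.0625 84.1 (288, 103, 69, 128)
```

View pics/w15.png

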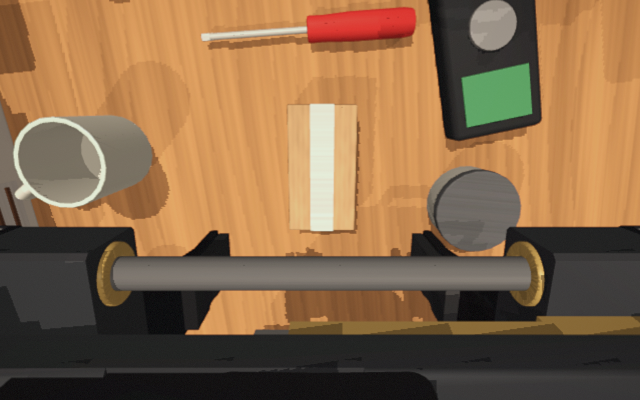

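>>> {"method": "play_rows", "body": {
  "targets": [
    [[0,0,0,0.04,0],[0,0.001,0.035,0.065,0],[0,0.003,0.075,0.065,0],[0,0.005,0.115,0.065,0],[0,0.008,0.155,0.065,0]]
  ]
}}

```text
time_s: 23.67
tcp_pos: [0.5353, 0.0673, 0.2962]
ee_rot: [[-0.101, -0.995, -0.002], [-0.995, 0.101, -0.0], [0.001, 0.002, -1.0]]
wrist_force: [1.7, -0.1, 0.0]
gripper_width: 0.997
```

>>> {"method": "play_rows", "body": {
  "targets": [
    [[0,0.003,0.04,0,0],[0,0.006,0.08,0,0],[0,0.01,0.12,0,0],[0,0.013,0.16,0,0],[0,0.015,0.195,0,0]]
  ]
}}

```text
time_s: 24.08
tcp_pos: [0.5506, 0.2631, 0.295]
ee_rot: [[-0.1, -0.995, -0.003], [-0.995, 0.1, -0.002], [0.003, 0.003, -1.0]]
wrist_force: [0.6, 0.3, 1.3]
gripper_width: 1.003
```

>>> {"method": "play_rows", "body": {
  "targets": [
    [[0,0,0.012,-0.03,0],[0,0,0.012,-0.05,0],[0,0,0.012,-0.05,0],[0,0,0.012,-0.05,0],[0,0,0.012,-0.05,0]]
  ]
}}

```text
time_s: 24.5
tcp_pos: [0.5518, 0.2728, 0.2478]
ee_rot: [[-0.1, -0.995, 0.001], [-0.995, 0.1, -0.001], [0.0, -0.001, -1.0]]
wrist_force: [0.6, -0.0, 0.5]
gripper_width: 1.003
```

```bash
python3 - <<'E'
from h import *
topface('w16',.046)
im=cv2.imread('pics/w16.png'); c=cal("wrist")
uv=proj(c,[.552,.246,.046]).round(); print(uv)
x,y=int(uv[0,0]),int(uv[0,1])
print([im[min(399,y),xx].tolist() for xx in range(x-80,x+90,12)]); print([im[yy,x+20].tolist() for yy in range(max(0,y-100),y+80,12)])
E
```

```text
24.5 tcp [0.5518 0.2728 0.2478] yaw 174.24 w 1.0034920901962257
rect 0.5476 0.26 0.1042 0.0624 85.7 (289, 111, 67, 106)
[[318. 151.]]
[[62, 65, 69], [140, 150, 160], [153, 165, 175], [154, 165, 175], [153, 165, 174], [122, 179, 223], [116, 170, 216], [204, 224, 225], [184, 209, 222], [118, 172, 220], [118, 126, 134], [140, 151, 160], [151, 163, 173], [71, 75, 81], [76, 131, 192]]
[[101, 110, 116], [103, 110, 117], [108, 114, 122], [90, 97, 103], [79, 120, 161], [102, 153, 199], [117, 171, 218], [119, 175, 221], [122, 178, 223], [120, 175, 223], [123, 179, 224], [124, 181, 223], [124, 180, 223], [119, 176, 222], [92, 100, 107]]
```

```bash
cat >> h.py <<'E'
def incase(n,z,ctr):
    "top face of the carton lying in the grey tray, from wrist image n (taken at the present pose)"
    c=cal("wrist"); im=cv2.imread(f"pics/{n}.png").astype(int); uv=proj(c,ctr)[0]
    d=im[...,2]-im[...,0]; m=(d>45).astype(np.uint8)*255; m[240:]=0
    k,lab=cv2.connectedComponents(cv2.morphologyEx(m,cv2.MORPH_OPEN,np.ones((3,3))))
    x,y=uv.round().astype(int); ids={lab[y,i] for i in (x-24,x-20,x+20,x+24)}-{0}
    q=np.argwhere(np.isin(lab,list(ids)))[:,::-1]; P=onz(c,q,z)[:,:2].astype(np.float32)
    (cx,cy),(w,h),a=cv2.minAreaRect(P); print("rect",round(cx,4),round(cy,4),round(w,4),round(h,4),round(a,1),q.min(0),q.max(0))
E
python3 -c "
from h import *
incase('w16',.046,[.552,.25,.046])"
```

```text
rect 0.5475 0.2522 0.1199 0.0646 85.6 [288  92] [356 216]
```

>>> {"method": "play_rows", "body": {
  "targets": [
    [[0,0,-0.01,0.04,0],[0,-0.002,-0.04,0.05,0],[0,-0.005,-0.08,0.05,0],[0,-0.008,-0.12,0.05,0],[0,-0.01,-0.16,0.05,0]]
  ]
}}

```text
time_s: 24.97
tcp_pos: [0.5412, 0.1114, 0.2997]
ee_rot: [[-0.1, -0.995, 0.004], [-0.995, 0.1, 0.002], [-0.002, -0.004, -1.0]]
wrist_force: [1.6, 0.1, 0.1]
gripper_width: 1.001
```

>>> {"method": "play_rows", "body": {
  "targets": [
    [[0,-0.003,-0.04,0,0],[0,-0.006,-0.08,0,0],[0,-0.009,-0.12,0,0],[0,-0.012,-0.16,0,0],[0,-0.0145,-0.195,-0.02,0]]
  ]
}}

```text
time_s: 25.38
tcp_pos: [0.5287, -0.0849, 0.2833]
ee_rot: [[-0.101, -0.995, 0.013], [-0.995, 0.101, -0.001], [-0.001, -0.013, -1.0]]
wrist_force: [1.8, 0.6, 0.3]
gripper_width: 1.0
```

>>> {"method": "play_rows", "body": {
  "targets": [
    [[0,0,-0.016,-0.04,0],[0,0,-0.016,-0.08,0],[0,0,-0.016,-0.12,0],[0,0,-0.016,-0.15,0],[0,0,-0.016,-0.18,0]]
  ]
}}

```text
time_s: 25.8
tcp_pos: [0.5272, -0.0988, 0.0973]
ee_rot: [[-0.101, -0.995, 0.003], [-0.995, 0.101, -0.0], [-0.0, -0.003, -1.0]]
wrist_force: [0.2, 0.1, 0.0]
gripper_width: 1.001
```

>>> {"method": "play_rows", "body": {
  "targets": [
    [[0,0,0,0,0],[0,0,0,0,0],[0,0,0,0,0]]
  ]
}}

```text
time_s: 26.05
tcp_pos: [0.5287, -0.098, 0.0999]
ee_rot: [[-0.1, -0.995, 0.005], [-0.995, 0.1, -0.0], [-0.0, -0.005, -1.0]]
wrist_force: [-0.5, 0.2, -0.1]
gripper_width: 1.001
```

>>> {"method": "play_rows", "body": {
  "targets": [
    [[0,-0.001,-0.0005,-0.025,0],[0,-0.001,-0.0005,-0.045,0],[0,-0.001,-0.0005,-0.06,0],[0.1,-0.001,-0.0005,-0.07,0],[0.2,-0.001,-0.0005,-0.076,0]]
  ]
}}

```text
time_s: 26.47
tcp_pos: [0.5271, -0.0981, 0.0223]
ee_rot: [[-0.1, -0.995, 0.003], [-0.995, 0.1, 0.0], [-0.0, -0.003, -1.0]]
wrist_force: [-0.3, -0.4, -0.5]
gripper_width: 0.924
```

>>> {"method": "play_rows", "body": {
  "targets": [
    [[0.24,0,0,0,0],[1,0,0,0,0],[1,0,0,0,0],[1,0,0,0,0]]
  ]
}}

```text
time_s: 26.8
tcp_pos: [0.5271, -0.0981, 0.0226]
ee_rot: [[-0.099, -0.995, 0.003], [-0.995, 0.099, 0.0], [-0.0, -0.003, -1.0]]
wrist_force: [0.6, -0.4, 1.9]
gripper_width: 0.731
```

>>> {"method": "play_rows", "body": {
  "targets": [
    [[1,0,0,0.005,0],[1,0,0,0.015,0],[1,0,0,0.03,0]]
  ]
}}

```text
time_s: 27.05
tcp_pos: [0.5242, -0.0983, 0.0508]
ee_rot: [[-0.1, -0.995, -0.004], [-0.995, 0.1, 0.0], [0.0, 0.004, -1.0]]
wrist_force: [-0.2, 0.2, -3.5]
gripper_width: 0.734
```

>>> {"method": "play_rows", "body": {
  "targets": [
    [[1,0,0,0.03,0],[1,0,0,0.07,0],[1,0,0,0.11,0],[1,0,0,0.15,0],[1,0,0,0.19,0]]
  ]
}}

```text
time_s: 27.47
tcp_pos: [0.5244, -0.0982, 0.2438]
ee_rot: [[-0.1, -0.995, -0.001], [-0.995, 0.1, 0.0], [-0.0, 0.001, -1.0]]
wrist_force: [1.6, -0.1, -3.2]
gripper_width: 0.732
```

>>> {"method": "play_rows", "body": {
  "targets": [
    [[1,0,0,0.03,0],[1,0.001,0.015,0.055,0.01],[1,0.003,0.045,0.06,0.02],[1,0.005,0.08,0.06,0.026],[1,0.007,0.115,0.06,0.026]]
  ]
}}

```text
time_s: 27.88
tcp_pos: [0.5318, 0.0175, 0.3026]
ee_rot: [[-0.076, -0.997, 0.001], [-0.997, 0.076, 0.001], [-0.001, -0.001, -1.0]]
wrist_force: [0.3, -0.1, -4.7]
gripper_width: 0.732
```

>>> {"method": "play_rows", "body": {
  "targets": [
    [[1,0.002,0.035,0,0],[1,0.004,0.07,0,0],[1,0.006,0.105,0,0],[1,0.008,0.14,0,0],[1,0.01,0.175,0,0]]
  ]
}}

```text
time_s: 28.3
tcp_pos: [0.5415, 0.193, 0.3016]
ee_rot: [[-0.074, -0.997, -0.001], [-0.997, 0.074, 0.0], [0.0, 0.001, -1.0]]
wrist_force: [1.5, -0.1, -3.6]
gripper_width: 0.737
```

>>> {"method": "play_rows", "body": {
  "targets": [
    [[1,0.002,0.03,-0.01,0],[1,0.0035,0.05,-0.03,0],[1,0.0035,0.061,-0.06,0],[1,0.0035,0.061,-0.09,0],[1,0.0035,0.061,-0.12,0]]
  ]
}}

```text
time_s: 28.72
tcp_pos: [0.5452, 0.2534, 0.1802]
ee_rot: [[-0.073, -0.997, -0.001], [-0.997, 0.073, 0.0], [-0.0, 0.001, -1.0]]
wrist_force: [0.6, -0.8, -3.7]
gripper_width: 0.735
```

>>> {"method": "play_rows", "body": {
  "targets": [
    [[1,0,0,-0.03,0],[1,0,0,-0.05,0],[1,0,0,-0.06,0],[1,0,0,-0.06,0],[1,0,0,-0.06,0]]
  ]
}}

```text
time_s: 29.13
tcp_pos: [0.5466, 0.2528, 0.122]
ee_rot: [[-0.074, -0.997, 0.001], [-0.997, 0.074, -0.0], [0.0, -0.001, -1.0]]
wrist_force: [0.5, 0.6, -2.6]
gripper_width: 0.73
```

>>> {"method": "play_rows", "body": {
  "targets": [
    [[1,0.001,0,-0.015,0],[1,0.001,0,-0.03,0],[1,0.001,0,-0.04,0],[1,0.001,0,-0.045,0],[1,0.001,0,-0.047,0]]
  ]
}}

```text
time_s: 29.55
tcp_pos: [0.5475, 0.2528, 0.0746]
ee_rot: [[-0.074, -0.997, 0.0], [-0.997, 0.074, 0.0], [-0.0, -0.0, -1.0]]
wrist_force: [0.7, -0.4, -3.3]
gripper_width: 0.733
```

>>> {"method": "play_rows", "body": {
  "targets": [
    [[1,0,0,-0.002,0],[1,0,0,-0.004,0],[1,0,0,-0.0055,0],[1,0,0,-0.0065,0]]
  ]
}}

```text
time_s: 29.88
tcp_pos: [0.5476, 0.253, 0.0686]
ee_rot: [[-0.074, -0.997, 0.001], [-0.997, 0.074, 0.0], [-0.0, -0.001, -1.0]]
wrist_force: [-3.4, -0.9, 4.7]
gripper_width: 0.733
```

>>> {"method": "play_rows", "body": {
  "targets": [
    [[0.27,0,0,0,0],[0.26,0,0,0,0],[0.24,0,0,0,0],[0.1,0,0,0,0],[0,0,0,0,0]]
  ]
}}

```text
time_s: 30.3
tcp_pos: [0.5477, 0.2529, 0.0681]
ee_rot: [[-0.074, -0.997, 0.001], [-0.997, 0.074, 0.001], [-0.001, -0.001, -1.0]]
wrist_force: [0.5, 0.7, -0.6]
gripper_width: 0.836
```

>>> {"method": "play_rows", "body": {
  "targets": [
    [[0,0,0,0.01,0],[0,0,0,0.04,0],[0,0,0,0.08,0],[0,0,0.01,0.12,0],[0,0,0.02,0.16,0]]
  ]
}}

```text
time_s: 30.72
tcp_pos: [0.5472, 0.2723, 0.2306]
ee_rot: [[-0.075, -0.997, 0.001], [-0.997, 0.075, 0.0], [-0.0, -0.001, -1.0]]
wrist_force: [0.1, 1.0, 0.5]
gripper_width: 0.993
```

>>> {"method": "play_rows", "body": {
  "targets": [
    [[0,0,0.002,0.015,0],[0,0,0.002,0.02,0],[0,0,0.002,0.02,0],[0,0,0.002,0.02,0]]
  ]
}}

```text
time_s: 31.05
tcp_pos: [0.5465, 0.2743, 0.2468]
ee_rot: [[-0.074, -0.997, -0.002], [-0.997, 0.074, -0.001], [0.001, 0.002, -1.0]]
wrist_force: [-0.3, 0.6, -1.0]
gripper_width: 0.997
```

```bash
python3 -c "
from h import *
topface('w17',.09)
incase('w17',.09,[.5475,.2522,.09])"
```

```text
31.05 tcp [0.5465 0.2743 0.2468] yaw 175.74 w 0.9967168370623579
rect 0.5476 0.2531 0.1202 0.0625 85.7 (279, 90, 76, 142)
rect 0.5224 0.2255 0.1932 0.5251 85.8 [0 0] [639 239]
```

>>> {"method": "play_rows", "body": {
  "targets": [
    [[0,0,-0.01,0.04,0],[0,-0.002,-0.04,0.055,0],[0,-0.004,-0.08,0.055,0],[0,-0.007,-0.12,0.055,0],[0,-0.01,-0.16,0.055,0]]
  ]
}}

```text
time_s: 31.52
tcp_pos: [0.5362, 0.113, 0.3009]
ee_rot: [[-0.073, -0.997, -0.003], [-0.997, 0.073, -0.001], [0.002, 0.003, -1.0]]
wrist_force: [0.7, -0.2, -0.1]
gripper_width: 0.999
```

>>> {"method": "play_rows", "body": {
  "targets": [
    [[0,-0.003,-0.04,0,0],[0,-0.006,-0.08,0,0],[0,-0.009,-0.12,0,0],[0,-0.012,-0.16,0,0],[0,-0.014,-0.2,0,0]]
  ]
}}

```text
time_s: 31.93
tcp_pos: [0.5218, -0.0873, 0.3009]
ee_rot: [[-0.074, -0.997, -0.004], [-0.997, 0.074, -0.0], [0.001, 0.004, -1.0]]
wrist_force: [1.3, -0.1, 0.7]
gripper_width: 1.001
```

>>> {"method": "play_rows", "body": {
  "targets": [
    [[0,-0.003,-0.04,0,0.01],[0,-0.006,-0.08,0,0.02],[0,-0.009,-0.12,0,0.028],[0,-0.012,-0.16,0,0.028],[0,-0.014,-0.2,0,0.028]]
  ]
}}

```text
time_s: 32.35
tcp_pos: [0.5078, -0.2871, 0.3006]
ee_rot: [[-0.046, -0.999, -0.004], [-0.999, 0.046, 0.001], [-0.001, 0.004, -1.0]]
wrist_force: [0.3, 1.0, 0.4]
gripper_width: 1.001
```

>>> {"method": "play_rows", "body": {
  "targets": [
    [[0,-0.004,-0.04,-0.02,0],[0,-0.004,-0.06,-0.05,0],[0,-0.004,-0.063,-0.07,0],[0,-0.004,-0.063,-0.07,0],[0,-0.004,-0.063,-0.07,0]]
  ]
}}

```text
time_s: 32.77
tcp_pos: [0.504, -0.3483, 0.2302]
ee_rot: [[-0.047, -0.999, -0.006], [-0.999, 0.047, 0.002], [-0.002, 0.006, -1.0]]
wrist_force: [0.4, -0.4, 1.0]
gripper_width: 1.001
```

```bash
python3 -c "
from h import *
topface('w18',.12)"
```

```text
32.7667 tcp [ 0.504  -0.3483  0.2302] yaw 177.31 w 1.0013075263611533
rect 0.5048 -0.3491 0.032 0.0623 87.2 (276, 179, 85, 43)
rect 0.7294 -0.3577 0.0359 0.0164 74.9 (0, 178, 24, 47)
```

>>> {"method": "play_rows", "body": {
  "targets": [
    [[0,0.0005,-0.0108,-0.03,0],[0,0.0005,-0.0108,-0.06,0],[0.1,0.0005,-0.0108,-0.083,0],[0.2,0.0005,-0.0108,-0.096,0],[0.24,0.0005,-0.0108,-0.101,0]]
  ]
}}

```text
time_s: 33.23
tcp_pos: [0.5059, -0.3578, 0.1311]
ee_rot: [[-0.044, -0.999, -0.001], [-0.999, 0.044, 0.001], [-0.001, 0.001, -1.0]]
wrist_force: [-0.3, 1.0, -1.2]
gripper_width: 0.856
```

>>> {"method": "play_rows", "body": {
  "targets": [
    [[0.24,0,0,0,0],[0.24,0,0,0,0],[0.27,0,0,0,0],[0.27,0,0,0,0],[0.27,0,0,-0.0015,0]]
  ]
}}

```text
time_s: 33.65
tcp_pos: [0.5063, -0.3593, 0.132]
ee_rot: [[-0.046, -0.999, 0.002], [-0.999, 0.046, -0.001], [0.001, -0.002, -1.0]]
wrist_force: [-1.8, -0.2, 3.8]
gripper_width: 0.736
```

>>> {"method": "play_rows", "body": {
  "targets": [
    [[0.27,0,0,0,0],[0.27,0,0,0,0]]
  ]
}}

```text
time_s: 33.82
tcp_pos: [0.506, -0.3595, 0.1316]
ee_rot: [[-0.046, -0.999, 0.001], [-0.999, 0.046, -0.001], [0.001, -0.001, -1.0]]
wrist_force: [-2.3, 0.0, 5.8]
gripper_width: 0.736
```

>>> {"method": "play_rows", "body": {
  "targets": [
    [[0.27,-0.0004,-0.009,-0.0003,0],[0.27,-0.0008,-0.018,-0.0009,0],[0.27,-0.0013,-0.027,-0.0022,0],[0.27,-0.0017,-0.0357,-0.0042,0]]
  ]
}}

```text
time_s: 34.15
tcp_pos: [0.5046, -0.3958, 0.1276]
ee_rot: [[-0.045, -0.999, 0.002], [-0.999, 0.045, -0.002], [0.002, -0.002, -1.0]]
wrist_force: [-1.9, -0.9, 5.1]
gripper_width: 0.735
```

```bash
python3 - <<'E'
from h import *
edge('w19'); im=cv2.imread("pics/w19.png")
for x in (270,300,350,370): print(x,[int(im[r,x].sum()) for r in range(190,258,3)])
for r in (226,230,235,238,242,250): print(r,[int(im[r,x].sum()) for x in range(216,430,8)])
E
```

```text
34.2 [ 0.5045 -0.3973  0.1271] [-1.  -1.9  5.5] [-0.37  0.62  0.01] 0.7351
260 [256] [261] 6
390 [233] [261] 29
270 [483, 484, 485, 483, 483, 481, 479, 478, 475, 475, 471, 469, 466, 467, 465, 465, 215, 463, 514, 516, 520, 515, 297]
300 [460, 461, 460, 462, 462, 460, 446, 423, 425, 423, 425, 425, 426, 423, 425, 214, 316, 637, 646, 652, 670, 656, 371]
350 [424, 424, 427, 426, 427, 426, 429, 427, 428, 428, 429, 427, 427, 425, 429, 218, 213, 449, 534, 529, 528, 528, 304]
370 [454, 455, 451, 451, 451, 448, 447, 448, 445, 447, 444, 443, 441, 438, 438, 432, 208, 450, 538, 533, 526, 524, 302]
226 [465, 443, 460, 469, 453, 490, 487, 479, 472, 457, 424, 421, 408, 401, 421, 405, 412, 415, 406, 438, 435, 406, 444, 458, 427, 449, 454]
230 [472, 442, 460, 233, 448, 486, 482, 478, 473, 423, 424, 421, 410, 405, 426, 403, 413, 413, 414, 437, 437, 406, 461, 260, 431, 451, 452]
235 [478, 444, 120, 42, 91, 486, 481, 473, 286, 206, 212, 231, 309, 308, 309, 309, 217, 218, 216, 423, 436, 406, 94, 46, 89, 451, 456]
238 [481, 445, 57, 71, 92, 488, 349, 214, 216, 218, 215, 333, 332, 309, 311, 308, 217, 219, 218, 215, 269, 441, 96, 71, 55, 450, 457]
242 [482, 447, 52, 90, 74, 414, 480, 485, 479, 482, 527, 638, 638, 638, 640, 662, 506, 487, 483, 487, 476, 448, 86, 91, 57, 449, 460]
250 [491, 38, 51, 61, 77, 311, 447, 515, 534, 531, 577, 670, 670, 669, 669, 671, 547, 529, 513, 532, 515, 517, 83, 91, 48, 66, 470]
```

>>> {"method": "play_rows", "body": {
  "targets": [
    [[0.27,-0.0004,-0.0086,-0.0027,0]]
  ]
}}

```text
time_s: 34.28
tcp_pos: [0.5043, -0.4041, 0.125]
ee_rot: [[-0.045, -0.999, 0.002], [-0.999, 0.045, -0.002], [0.002, -0.002, -1.0]]
wrist_force: [-1.2, -1.6, 5.2]
gripper_width: 0.732
```

>>> {"method": "play_rows", "body": {
  "targets": [
    [[0.27,-0.0004,-0.0083,-0.0033,0],[0.27,-0.0008,-0.0164,-0.0072,0],[0.27,-0.0011,-0.0241,-0.0118,0],[0.27,-0.0014,-0.0315,-0.017,0],[0.27,-0.0018,-0.0384,-0.0228,0]]
  ]
}}

```text
time_s: 34.7
tcp_pos: [0.5025, -0.4439, 0.1019]
ee_rot: [[-0.046, -0.999, 0.002], [-0.999, 0.046, -0.003], [0.003, -0.003, -1.0]]
wrist_force: [-0.5, -3.2, 4.1]
gripper_width: 0.73
```

>>> {"method": "play_rows", "body": {
  "targets": [
    [[0.27,-0.0003,-0.0065,-0.0062,0],[0.27,-0.0006,-0.0124,-0.013,0],[0.27,-0.0008,-0.0178,-0.0202,0],[0.27,-0.001,-0.0226,-0.0278,0],[0.27,-0.0012,-0.0268,-0.0358,0]]
  ]
}}

```text
time_s: 35.12
tcp_pos: [0.5007, -0.4688, 0.0636]
ee_rot: [[-0.046, -0.999, 0.0], [-0.999, 0.046, 0.0], [-0.0, -0.0, -1.0]]
wrist_force: [-0.3, -1.6, 1.2]
gripper_width: 0.734
```

>>> {"method": "play_rows", "body": {
  "targets": [
    [[0.27,-0.0002,-0.0036,-0.0083,0],[0.27,-0.0003,-0.0065,-0.0168,0],[0.27,-0.0004,-0.0088,-0.0255,0],[0.27,-0.0005,-0.01,-0.031,0],[0.27,-0.0005,-0.0105,-0.035,0]]
  ]
}}

```text
time_s: 35.53
tcp_pos: [0.4996, -0.4785, 0.0281]
ee_rot: [[-0.046, -0.999, -0.002], [-0.999, 0.046, 0.002], [-0.002, 0.002, -1.0]]
wrist_force: [-0.4, -2.1, 0.9]
gripper_width: 0.733
```

>>> {"method": "play_rows", "body": {
  "targets": [
    [[0.27,0,0,-0.002,0],[0.27,0,0,-0.004,0],[0.27,0,0,-0.005,0]]
  ]
}}

```text
time_s: 35.78
tcp_pos: [0.4999, -0.4787, 0.0246]
ee_rot: [[-0.046, -0.999, -0.001], [-0.999, 0.046, 0.001], [-0.0, 0.001, -1.0]]
wrist_force: [-0.7, -0.8, 0.3]
gripper_width: 0.731
```

>>> {"method": "play_rows", "body": {
  "targets": [
    [[0.27,0,0,-0.0015,0],[0.27,0,0,-0.0025,0],[0.26,0,0,-0.0025,0],[0.24,0,0,-0.002,0],[0,0,0,0,0]]
  ]
}}

```text
time_s: 36.2
tcp_pos: [0.5003, -0.4786, 0.0245]
ee_rot: [[-0.046, -0.999, 0.0], [-0.999, 0.046, 0.0], [-0.0, -0.0, -1.0]]
wrist_force: [-0.3, 0.4, -0.1]
gripper_width: 0.782
```

>>> {"method": "play_rows", "body": {
  "targets": [
    [[0,0,0,0,0],[0,0,0,0.03,0],[0,0,0.02,0.07,0],[0,0.001,0.045,0.11,0],[0,0.001,0.065,0.15,0]]
  ]
}}

```text
time_s: 36.62
tcp_pos: [0.5009, -0.4184, 0.1653]
ee_rot: [[-0.047, -0.999, -0.001], [-0.999, 0.047, 0.001], [-0.001, 0.001, -1.0]]
wrist_force: [1.6, 0.1, 0.5]
gripper_width: 0.993
```

>>> {"method": "play_rows", "body": {
  "targets": [
    [[0,0,0,0.04,0],[0,0,0,0.06,0],[0,0,0,0.06,0],[0,0,0,0.06,0]]
  ]
}}

```text
time_s: 36.95
tcp_pos: [0.5018, -0.4192, 0.2263]
ee_rot: [[-0.046, -0.999, 0.004], [-0.999, 0.046, -0.001], [0.001, -0.004, -1.0]]
wrist_force: [-0.4, 0.0, -0.6]
gripper_width: 0.997
```

```bash
python3 -c "
from h import *
topface('w20',.032)"
```

```text
36.95 tcp [ 0.5018 -0.4192  0.2263] yaw 177.37 w 0.9972865465425611
rect 0.5025 -0.4176 0.118 0.0616 88.3 (287, 119, 66, 121)
```

>>> {"method": "play_rows", "body": {
  "targets": [
    [[0,0.0005,0.0025,-0.04,0],[0,0.0005,0.0025,-0.08,0],[0,0.0005,0.0025,-0.12,0],[0,0.0005,0.0025,-0.145,0],[0,0.0005,0.0025,-0.165,0]]
  ]
}}

```text
time_s: 37.42
tcp_pos: [0.4986, -0.4153, 0.0536]
ee_rot: [[-0.047, -0.999, -0.008], [-0.999, 0.047, 0.005], [-0.004, 0.008, -1.0]]
wrist_force: [-0.7, -0.5, 0.3]
gripper_width: 1.001
```

>>> {"method": "play_rows", "body": {
  "targets": [
    [[0,0,0,-0.01,0],[0,0,0,-0.022,0],[0.1,0,0,-0.032,0],[0.2,0,0,-0.037,0],[0.24,0,0,-0.038,0]]
  ]
}}

```text
time_s: 37.83
tcp_pos: [0.5014, -0.4167, 0.0207]
ee_rot: [[-0.046, -0.999, -0.001], [-0.999, 0.046, 0.001], [-0.001, 0.001, -1.0]]
wrist_force: [-0.1, 0.0, -0.4]
gripper_width: 0.855
```

>>> {"method": "play_rows", "body": {
  "targets": [
    [[0.24,0,0,0,0],[0.24,0,0,0,0],[1,0,0,0,0],[1,0,0,0,0],[1,0,0,0,0]]
  ]
}}

```text
time_s: 38.25
tcp_pos: [0.5024, -0.4172, 0.0227]
ee_rot: [[-0.046, -0.999, 0.002], [-0.999, 0.046, -0.001], [0.001, -0.002, -1.0]]
wrist_force: [0.3, 0.0, 3.5]
gripper_width: 0.731
```

>>> {"method": "play_rows", "body": {
  "targets": [
    [[1,0,0,0.008,0],[1,0,0,0.03,0],[1,0,0,0.07,0],[1,0,0,0.11,0],[1,0,0,0.15,0]]
  ]
}}

```text
time_s: 38.67
tcp_pos: [0.5008, -0.4164, 0.1728]
ee_rot: [[-0.046, -0.999, -0.002], [-0.999, 0.046, 0.001], [-0.001, 0.002, -1.0]]
wrist_force: [1.7, -0.8, -2.3]
gripper_width: 0.732
```

>>> {"method": "play_rows", "body": {
  "targets": [
    [[1,0.001,0.01,0.04,-0.005],[1,0.003,0.03,0.08,-0.01],[1,0.005,0.06,0.11,-0.02],[1,0.007,0.095,0.14,-0.029],[1,0.009,0.13,0.147,-0.029]]
  ]
}}

```text
time_s: 39.08
tcp_pos: [0.511, -0.2885, 0.3227]
ee_rot: [[-0.077, -0.997, 0.006], [-0.997, 0.077, -0.003], [0.002, -0.006, -1.0]]
wrist_force: [1.2, 1.0, -0.5]
gripper_width: 0.73
```

>>> {"method": "play_rows", "body": {
  "targets": [
    [[1,0.003,0.04,0,0],[1,0.006,0.08,0,0],[1,0.009,0.12,0,0],[1,0.011,0.16,0,0],[1,0.014,0.2,0,0]]
  ]
}}

```text
time_s: 39.5
tcp_pos: [0.5234, -0.0863, 0.3182]
ee_rot: [[-0.075, -0.997, -0.001], [-0.997, 0.075, 0.001], [-0.001, 0.001, -1.0]]
wrist_force: [0.7, 0.3, -1.8]
gripper_width: 0.732
```

>>> {"method": "play_rows", "body": {
  "targets": [
    [[1,0.003,0.04,0,0],[1,0.006,0.08,0,0],[1,0.009,0.12,0,0],[1,0.011,0.16,0,0],[1,0.013,0.195,0,0]]
  ]
}}

```text
time_s: 39.92
tcp_pos: [0.5365, 0.109, 0.3182]
ee_rot: [[-0.074, -0.997, -0.001], [-0.997, 0.074, 0.0], [-0.0, 0.001, -1.0]]
wrist_force: [1.3, -0.5, -1.7]
gripper_width: 0.732
```

>>> {"method": "play_rows", "body": {
  "targets": [
    [[1,0.003,0.04,0,0],[1,0.006,0.08,0,0],[1,0.008,0.11,0,0],[1,0.009,0.13,-0.01,0],[1,0.009,0.142,-0.03,0]]
  ]
}}

```text
time_s: 40.33
tcp_pos: [0.5472, 0.2519, 0.2899]
ee_rot: [[-0.072, -0.997, 0.004], [-0.997, 0.072, 0.003], [-0.003, -0.004, -1.0]]
wrist_force: [0.5, -0.5, -2.2]
gripper_width: 0.733
```

>>> {"method": "play_rows", "body": {
  "targets": [
    [[1,0,0.0025,-0.03,0],[1,0,0.0025,-0.06,0],[1,0,0.0025,-0.09,0],[1,0,0.0025,-0.11,0],[1,0,0.0025,-0.12,0]]
  ]
}}

```text
time_s: 40.75
tcp_pos: [0.5443, 0.25, 0.1645]
ee_rot: [[-0.076, -0.997, -0.006], [-0.997, 0.076, -0.004], [0.004, 0.006, -1.0]]
wrist_force: [-0.6, 0.3, -0.5]
gripper_width: 0.738
```

>>> {"method": "play_rows", "body": {
  "targets": [
    [[1,0,0,0,0],[1,0,0,0,0],[1,0,0,0,0]]
  ]
}}

```text
time_s: 41.0
tcp_pos: [0.5476, 0.2518, 0.17]
ee_rot: [[-0.075, -0.997, 0.003], [-0.997, 0.075, 0.002], [-0.002, -0.003, -1.0]]
wrist_force: [-0.0, -0.4, -1.3]
gripper_width: 0.733
```

>>> {"method": "play_rows", "body": {
  "targets": [
    [[1,0,0.0005,-0.015,0],[1,0,0.0005,-0.03,0],[1,0,0.0005,-0.042,0],[1,0,0.0005,-0.048,0],[1,0,0.0005,-0.051,0]]
  ]
}}

```text
time_s: 41.42
tcp_pos: [0.5469, 0.252, 0.1176]
ee_rot: [[-0.075, -0.997, 0.001], [-0.997, 0.075, 0.001], [-0.001, -0.001, -1.0]]
wrist_force: [-0.7, 0.9, -2.1]
gripper_width: 0.736
```

>>> {"method": "play_rows", "body": {
  "targets": [
    [[1,0,0,-0.0015,0],[1,0,0,-0.003,0],[1,0,0,-0.0045,0],[1,0,0,-0.0055,0]]
  ]
}}

```text
time_s: 41.75
tcp_pos: [0.5471, 0.2521, 0.1126]
ee_rot: [[-0.075, -0.997, 0.002], [-0.997, 0.075, 0.001], [-0.001, -0.001, -1.0]]
wrist_force: [-3.0, -0.2, 7.0]
gripper_width: 0.736
```

>>> {"method": "play_rows", "body": {
  "targets": [
    [[1,0,0,0,0]]
  ]
}}

```text
time_s: 41.83
tcp_pos: [0.547, 0.2521, 0.1127]
ee_rot: [[-0.075, -0.997, 0.001], [-0.997, 0.075, 0.001], [-0.001, -0.001, -1.0]]
wrist_force: [-1.8, 0.0, 2.2]
gripper_width: 0.735
```

Contact is light (about 5 N). I'll release slowly, rise and check.

>>> {"method": "play_rows", "body": {
  "targets": [
    [[0.27,0,0,0,0],[0.26,0,0,0,0],[0.24,0,0,0,0],[0.1,0,0,0,0],[0,0,0,0,0]]
  ]
}}

```text
time_s: 42.25
tcp_pos: [0.5466, 0.2518, 0.1114]
ee_rot: [[-0.075, -0.997, -0.0], [-0.997, 0.075, -0.0], [0.0, 0.0, -1.0]]
wrist_force: [0.0, 0.4, -0.1]
gripper_width: 0.839
```

>>> {"method": "play_rows", "body": {
  "targets": [
    [[0,0,0,0,0],[0,0,0,0.02,0],[0,0,0,0.05,0],[0,0,0.01,0.09,0],[0,0,0.02,0.13,0]]
  ]
}}

```text
time_s: 42.67
tcp_pos: [0.5461, 0.2712, 0.2422]
ee_rot: [[-0.076, -0.997, -0.002], [-0.997, 0.076, -0.002], [0.002, 0.002, -1.0]]
wrist_force: [0.5, 1.0, -0.5]
gripper_width: 0.994
```

>>> {"method": "play_rows", "body": {
  "targets": [
    [[0,0,0.01,0.03,0],[0,0,0.02,0.04,0],[0,0,0.02,0.04,0],[0,0,0.02,0.04,0]]
  ]
}}

```text
time_s: 43.0
tcp_pos: [0.5462, 0.292, 0.2813]
ee_rot: [[-0.075, -0.997, -0.0], [-0.997, 0.075, 0.001], [-0.0, 0.001, -1.0]]
wrist_force: [-1.1, -0.1, -1.2]
gripper_width: 1.0
```

```bash
python3 - <<'E'
from h import *
topface('w21',.122)
a=capture("scene"); b=capture("wrist")
cv2.imwrite("pics/fin.png",np.vstack([cv2.resize(a[60:320,100:520],(588,364)),cv2.resize(b[:280],(588,236))]))
E
```

```text
43.0 tcp [0.5462 0.292  0.2813] yaw 175.73 w 1.000114225100978
rect 0.547 0.2524 0.1201 0.0624 85.8 (277, 66, 77, 145)
```

View pics/fin.png

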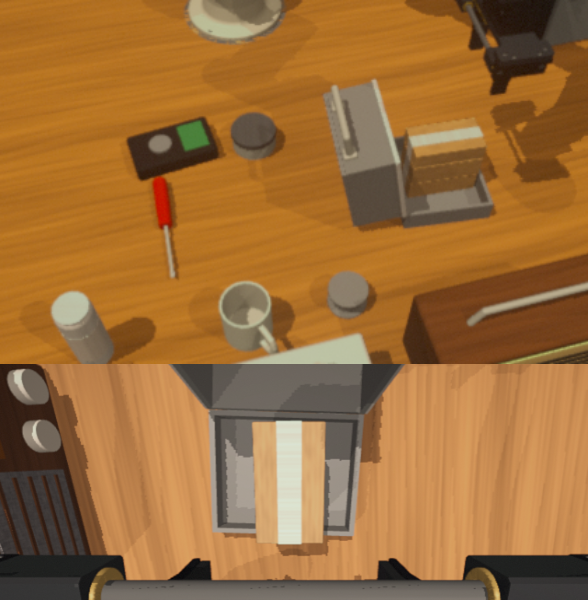

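```bash
python3 -c "
from station import *
print(finish_job())"
```

```text
the job is handed in; nothing more can be done
None
```

The lid is open on its stop and both cartons lie flat on the first carton in one straight column, the thick one below the thin one. I handed the job in at about 43 s; no verdict is reported.

**How it was done:** I swung the lid open by its handle. Each carton was tipped flat on the bench with a light grip at its top end, re-gripped at its middle and set down at about 5–8 N.

**Last checks:**

| Carton | Centre x, y (m) | Direction |
|---|---|---|
| First | 0.5475, 0.2522 | 85.6° |
| Thick | 0.5476, 0.2531 | 85.7° |
| Thin | 0.5470, 0.2524 | 85.8° |

- **Alignment:** Each carton is within about 1 mm and 0.2° of the one below it, as measured with the wrist camera.
- **Final picture:** The lid is open and the column square in the tray. The mug, tin, multimeter, screwdriver and reel appear where they started. The spray can is partly cut off at the picture's edge.
- **Not measured directly:** I judged the lid angle from the arm's path (about 1.745 rad) and the pictures. I judged the tilt of the large faces only from the pictures and the contact heights.

**What went wrong or disagreed:**
- The first three tries at tipping the thick carton, gripped lower down, slid it along the bench or carried it instead of turning it. It stayed upright or tilted about 14°. Gripping it near its top end solved this.
- The top camera read about 2–3 mm off from the wrist camera, so I placed everything by the wrist camera.
- I viewed 12 pictures, two past the budget.

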